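Close the gap in the line and run a load of stone across

TASK

First set the loose girder bridge into the gap of the viaduct, on the ledges at both ends, so that the rails run through, and then put the open wagon on the rails at the end without the buffer stop, clear of the bridge. Tip all six stones from the tray into the wagon, set the tray back down upright on the baseboard, and then push the loaded wagon along the rails over the bridge until it stands at the buffer stop, within about a centimetre. Set things down rather than dropping them, and leave the closed van, the fir tree and the glue bottle where they stand.

Things in the scene. Friction and masses are not known exactly. Their poses are not given: they have to be found in the camera images.
- viaduct: Fixed viaduct: two concrete abutments, 80 mm wide, 68 mm high, and a gap. Origin on the baseboard under mid-gap, x along the line towards the buffer stop, z up. Two steel rails, 4 mm wide, 45 mm apart between inner faces, tops 75 mm above the baseboard, run from x = -263 to -103 and +103 to +263 mm. The timber buffer stop at the +x end reaches 114 mm above the baseboard.
- bridge_seat (a point): Where the bridge's underside centre belongs: mid-gap, at ledge height, 40 mm above the baseboard; axes as the viaduct's. Each abutment has a ledge 20 mm deep (83 to 103 mm from mid-gap) below its end wall. Concrete cheeks on the ledges guide the bridge sideways: 65 mm apart up to 56 mm above the baseboard, from there flaring to 77 mm apart at 68 mm.
- loading_spot (a point): Middle of the rails at the open end (no buffer stop), level with the rail tops, 178 mm from mid-gap; axes as the viaduct's. The wagon's centre may stand up to 35 mm from here along the line, so that its wheels are on the rails and clear of the bridge.
- buffer_face (a point): Middle of the buffer stop's face that the wagon's coupling comes up against, 92 mm above the baseboard, at viaduct x = 238 mm; axes as the viaduct's. The wagon's coupling should end within 15 mm of it.
- span: Loose dark steel girder bridge with rails, 200 mm long (x), 62 mm wide (y) with flat sides, 35 mm high to the rail tops, about 0.35 kg. Origin at the centre of its underside, z up. Deck and rails have 3 mm play at each end in the gap; the girders below, 22 mm high and 192 mm long, rest on the ledges. Either end may go either way. It starts on the baseboard in front of the viaduct.
- wagon: Open four-wheel mine wagon, alike both ways, 0.34 kg. Origin midway between the wheels, at the flanges' lowest point; x along it, z up. On the rails the origin is 3 mm below the rail tops. Wheelsets 70 mm apart; flanges run between the rails with 2.5 mm play each side, bevelled to find the rails from about 4 mm off. Couplings reach 74 mm from the origin, headstocks 66 mm, all below 33 mm.
- wagon_rim (a point): Centre of the wagon's open top, 75 mm above its origin; axes as the wagon's. The wooden tub is 120 mm long, 60 mm wide, walls 3 mm, inner floor 41 mm below the rim; its flat sides and end walls reach down to 44 mm below the rim. The wagon rolls with a push of about 1 N and stays where it is left.
- tray: Loose sheet-metal scoop tray with six stones: 100 mm long (x), 47 mm wide (y), 30 mm high, floor 3 mm, walls 2.5 mm. Side walls, a back wall at +x, open without a lip at the -x end. Origin at the centre of its underside, z up. 0.12 kg. Stones slide out once the open end points down by more than about 40 degrees, or if the tray is jerked.
- stone0: One of six like grey stones, about 18 x 15 x 14 mm, 12 g, lying in the tray. Origin at the centre of its underside as it lies at the start; it turns with the stone.
- stone1: One of six like grey stones, about 18 x 15 x 14 mm, 12 g, lying in the tray. Origin at the centre of its underside as it lies at the start; it turns with the stone.
- stone2: One of six like grey stones, about 18 x 15 x 14 mm, 12 g, lying in the tray. Origin at the centre of its underside as it lies at the start; it turns with the stone.
- stone3: One of six like grey stones, about 18 x 15 x 14 mm, 12 g, lying in the tray. Origin at the centre of its underside as it lies at the start; it turns with the stone.
- stone4: One of six like grey stones, about 18 x 15 x 14 mm, 12 g, lying in the tray. Origin at the centre of its underside as it lies at the start; it turns with the stone.
- stone5: One of six like grey stones, about 18 x 15 x 14 mm, 12 g, lying in the tray. Origin at the centre of its underside as it lies at the start; it turns with the stone.
- van: Bystander: a closed van (goods wagon with a roof), 156 x 76 mm, 109 mm high, standing on the baseboard beyond the viaduct. Origin at the centre of its underside.
- tree: Bystander: a model fir tree about 145 mm high on a round base 52 mm across, beyond the viaduct. Origin at the centre of its underside.
- glue: Bystander: a white glue bottle, 44 mm across, 85 mm high, to the robot's right. Origin at the centre of its underside.

How it is judged:
By the outcome, as a careful person would: the job done as asked, in the order asked, and still so for the second after the job is handed in, with the robot touching nothing.
It also fails if it takes over 72 s, if anything falls off the work surface, if the arm or the gripper's body presses on something with over 40 N, if the wrist force passes 120 N, or if a joint passes its speed limit or range.

ROBOT

A 6-joint arm with a two-finger parallel gripper is mounted at the origin on the work surface. World frame = base frame: x ahead of the robot, y to its left, z up, the work surface at z = 0. Lengths are in m, angles in rad, forces in N, time in s.
With the tool pointing down it reaches from about 0.35 to 0.95 m from the base axis. Payload 17.4 kg.
Tool frame: the origin (TCP) lies midway between the tips of the shut fingers; the grasp point (between the pads) lies 19 mm behind it; z points along the fingers, y is the direction in which the jaws open and shut (so a half turn about z gives the same grasp; the last joint's range is limited). The gripper opens to 93 mm and grips with 3 to 60 N. Pads are 15 mm wide; open, the fingers measure 128 mm over their backs; the gripper's body (75 mm by 188 mm) begins 65 mm behind the grasp point.
Start: joints at [1.24, 0.116, 1.442, -0, 1.584, -0.038], TCP at [0.195, 0.646, 0.219] pointing down, gripper open.
Joint ranges: [-2.83, 2.83], [-0.83, 2.19], [0.07, 2.5], [-1.14, 4.28], [0.01, 3], [-2.97, 2.97]. Speed limits (rad/s): [1.89, 1.89, 2.22, 3.14, 3.14, 3.14].

INTERFACE

Orientations are given as a rotation vector (axis times angle).
In Python, from workcell import get_obs, capture, camera_params, manip gives the robot as it stands.
- The arm moves only by the tool carry_out, never from a script. Its argument "commands" is a list of rows, each an object of numbers: "x", "y", "z": the shift along the tool's x, y, z in cm; "wx", "wy", "wz": the turn, a rotation vector about the tool's x, y, z in degrees; "gripper": the opening, from -1 (shut) to 1 (fully open). In form: [{"x": .., "y": .., "z": .., "wx": .., "wy": .., "wz": .., "gripper": ..}, ...]. A call has 1 to 12 rows; each row is the pose to reach, as a shift and turn from the pose commanded when the call began, along the tool's axes at that moment; what a row does not reach only later rows make up. A row lasts 1/12 s, in which the tool goes at most 41.7 mm and 7.16 degrees, less where a joint would pass 70% of its speed; a pose out of reach is approached as far as the arm can. A call with a gripper value outside its range is refused whole. The fingers move at their own pace and stop on an object; the grip force is fixed at half the most. Time passes only in rows, so rows that repeat a pose let the fingers close. It gives the time, the measured TCP pose, the force and the opening at its end, in the units of the state.
- get_obs(): the state, without advancing time (a new reading comes with each control period).
- capture(name): name is "side" or "top"; returns the picture (420x560x3 uint8, blue, green, red); there is no depth.
- camera_params(name): a dict with "fx", "fy", "cx", "cy" (pixels), "origin" and "rotation" of the camera in the world. Camera axes: x right, y up, looking along -z (the intrinsics and any distortion apply to the point x, -y, -z); pixel columns grow to the right and rows downward; lengths in m; the calibration is good to about 2 mm. A picture is of the moment at which its call begins. camera_params takes no time and is no camera call.
- manip.finish_job(): hands the job in, once; it reports no verdict.
The state is a dict: "clock": time; "joint_pos": joint angles; "joint_vel": joint speeds; "joint_efforts": joint torques, N m; "tcp_pos": TCP position; "orientation": TCP orientation; "wrist_force": force on the tool from outside, world axes, zero at the start; "wrist_torque": the same for the moment, N m; "width": opening from 0.0 (shut) to 1.0 (fully open).
Only numpy, scipy, OpenCV 4.12 (cv2) and the standard library are available. Lean on these libraries where they do the work, as an engineer would, in place of code of your own. Each camera call takes 0.05 s, during which the arm holds its last target. There are 200 camera calls.

## Working session

There is one attempt and no reset: what is moved stays moved. The work goes in short steps, Python scripts to look and compute and a tool call to move; the robot and the scene stay as the last step left them, time stands still between calls to the robot, and variables do not carry over. Pictures are saved under pics/ and viewed, about 8 in all and at most 12, crops included, and the job is handed in when it is done.

Besides the shell and the picture viewer there is one more tool, called as name(argument=value, ...) on one line, values as JSON. carry_out: Moves the arm, as the interface text tells. Its arguments: {"type":"object","properties":{"commands":{"type":"array","items":{"type":"object","properties":{"x":{"type":"number"},"y":{"type":"number"},"z":{"type":"number"},"wx":{"type":"number"},"wy":{"type":"number"},"wz":{"type":"number"},"gripper":{"type":"number"}}}}},"required":["commands"]}

```bash
mkdir -p pics; ls; python3 - <<'E'
from workcell import *
import cv2
for n in("top","side"):
    cv2.imwrite(f"pics/{n}0.png",capture(n)); print(n,camera_params(n))
print(get_obs())
E
```

```text
pics
top {'fx': 473.52795967259846, 'fy': 473.52795967259846, 'cx': 281.4270457213007, 'cy': 206.864582649143, 'origin': array([ 0.29605669, -0.09509743,  1.51306621]), 'rotation': array([ 0.16538708, -0.15330777, -1.44727778])}
side {'fx': 537.4666690686125, 'fy': 537.4666690686125, 'cx': 292.1949656157681, 'cy': 207.51542605805318, 'origin': array([0.52859831, 0.99726859, 0.8246602 ]), 'rotation': array([ 0.03204058, -1.44169254, -2.69199467])}
{'clock': 0.1, 'joint_pos': array([ 1.24016780e+00,  1.16446228e-01,  1.44220524e+00, -6.16944151e-06,
        1.58398800e+00, -3.77913665e-02]), 'joint_vel': array([ 0.0024709 , -0.00131437, -0.00131779,  0.00069105, -0.00092846,
       -0.00061329]), 'joint_efforts': array([ 2.24631338e-03, -7.22908759e+01, -6.23867011e+01,  7.82396458e-02,
        2.27330538e-02, -4.75725938e-05]), 'tcp_pos': array([0.1947976 , 0.64609036, 0.21796926]), 'orientation': array([-4.58318694e-01, -3.10779329e+00,  1.61819249e-03]), 'wrist_force': array([ 0.54978969, -0.81210798,  0.24848459]), 'wrist_torque': array([-0.03296171,  0.05331277, -0.01323124]), 'width': 1.0017497655098575}
```

View pics/top0.png

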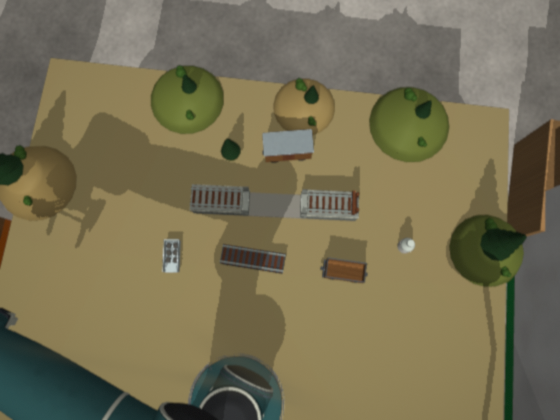

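View pics/side0.png

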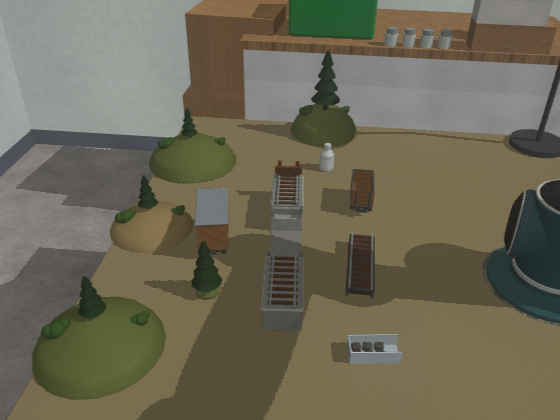

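The top view shows the viaduct at about row 200 (cols 192–358, buffer stop at the right, i.e. −y). The bridge is at (253,259), the wagon at (345,271), the tray at (171,256) and the glue at (406,246). I'll enlarge both views to pick corners.

```bash
cat > h.py <<'E'
import numpy as np, cv2
from scipy.spatial.transform import Rotation as R
from scipy.optimize import least_squares
from workcell import *
def proj(n,P):
    c=camera_params(n); q=(np.atleast_2d(P)-c['origin'])@R.from_rotvec(c['rotation']).as_matrix()
    return np.c_[c['cx']+c['fx']*q[:,0]/-q[:,2], c['cy']+c['fy']*q[:,1]/q[:,2]]
def unproj(n,uv,z):
    c=camera_params(n); uv=np.atleast_2d(uv)
    d=np.c_[(uv[:,0]-c['cx'])/c['fx'],-(uv[:,1]-c['cy'])/c['fy'],-np.ones(len(uv))]@R.from_rotvec(c['rotation']).as_matrix().T
    return c['origin']+d*((z-c['origin'][2])/d[:,2])[:,None]
def crop(img,x0,y0,w,h,s,fn,grid=20):
    im=cv2.resize(img[y0:y0+h,x0:x0+w],None,fx=s,fy=s,interpolation=cv2.INTER_CUBIC)
    for x in range(-(-x0//grid)*grid,x0+w,grid):
        cv2.putText(im,str(x),(int((x-x0+.5)*s),10),0,.35,(0,255,255),1); cv2.line(im,(int((x-x0+.5)*s),12),(int((x-x0+.5)*s),18),(0,255,255),1)
    for y in range(-(-y0//grid)*grid,y0+h,grid):
        cv2.putText(im,str(y),(0,int((y-y0+.5)*s)),0,.35,(0,255,255),1); cv2.line(im,(24,int((y-y0+.5)*s)),(30,int((y-y0+.5)*s)),(0,255,255),1)
    cv2.imwrite(fn,im)
E
python3 - <<'E'
from h import *
crop(cv2.imread('pics/top0.png'),155,175,215,115,3.7,'pics/t1.png')
crop(cv2.imread('pics/side0.png'),250,155,160,215,2.75,'pics/s1.png')
E
```

```text
(no output)
```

View pics/t1.png

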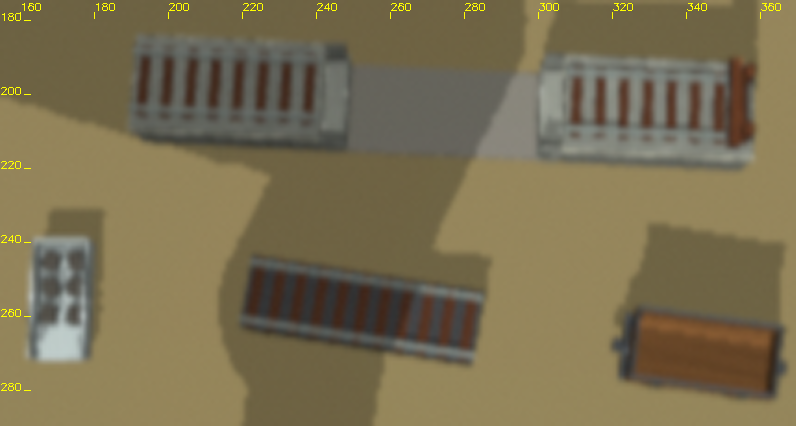

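View pics/s1.png

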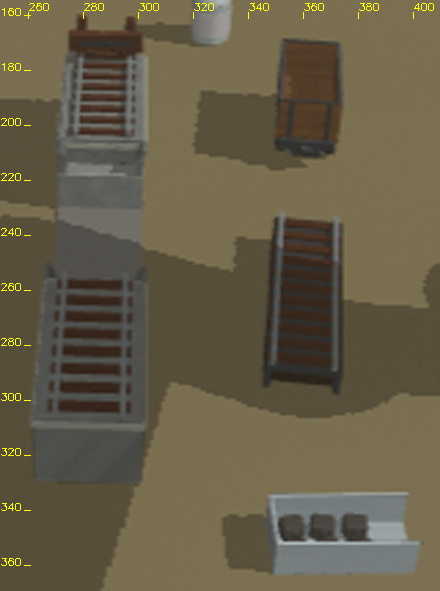

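The crops show these corners. Top: bridge about (223,244), (286,254), (282.5,273) and (220,263); wagon rim about (327,258.5) to (366,282.5). The tray's open end faces the robot, at row 272, and its stones are at the far end. I'll fit the poses with both cameras.

```bash
cat > fit.py <<'E'
from h import *
T=lambda p:('top',np.array(p)/3.7+[155,175]-.0)
S=lambda p:('side',np.array(p)/2.75+[250,155]-.0)
def fit(name,obs,x0):
    L=np.array([o[0] for o in obs],float)/1000
    def f(q):
        W=L@R.from_euler('z',q[2]).as_matrix().T+[q[0],q[1],0]
        return np.concatenate([proj(o[1][0],w)[0]-o[1][1] for o,w in zip(obs,W)])
    r=least_squares(f,x0,loss='soft_l1'); print(name,r.x.round(4),'deg',np.degrees(r.x[2]).round(2)); print(r.fun.reshape(-1,2).round(1).tolist())
    return r.x
h=np.pi/2
fit('viaduct',[((-263,40,68),T((137,36))),((-263,-40,68),T((130,139))),((-83,-40,68),T((347,150))),((-83,40,68),T((347,44))),((83,40,68),T((540,56))),((83,-40,68),T((538,158))),((263,-40,68),T((745,168))),
 ((-263,-40,68),S((145,422))),((-263,40,68),S((35,422))),((83,40,68),S((62,153))),((83,-40,68),S((146,153)))],[.5,.1,-h])
fit('span',[((-100,31,35),T((252,256))),((100,31,35),T((485,292))),((100,-31,35),T((472,364))),((-100,-31,35),T((240,325))),((100,31,35),S((275,218))),((100,-31,35),S((339,219))),((-100,31,35),S((266,372))),((-100,-31,35),S((339,378)))],[.4,.1,-h])
fit('wagon',[((-60,30,75),T((637,309))),((60,30,75),T((781,324))),((60,-30,75),T((774,398))),((-60,-30,75),T((630,380))),((60,30,75),S((85,40))),((60,-30,75),S((91+160,42))),((-60,30,75),S((77,101))),((-60,-30,75),S((250,104)))][:5]+[((60,-30,75),S((251,42))),((-60,30,75),S((77,101))),((-60,-30,75),S((250,104)))],[.4,-.1,-h])
fit('tray',[((50,23.5,30),T((35,238))),((50,-23.5,30),T((90,238))),((-50,23.5,30),T((30,360))),((-50,-23.5,30),T((88,361))),((-50,-23.5,30),S((407,493))),((-50,23.5,30),S((418,543))),((50,-23.5,30),S((268,495))),((50,23.5,30),S((272,540)))],[.4,.3,0])
E
python3 fit.py; python3 -c "
from h import *
print(unproj('top',[406,246],.06),unproj('side',[327,169],0.01))"
```

```text
viaduct [ 0.6118 -0.0404 -1.5137] deg -86.73
[[-0.7, -0.8], [-1.4, -3.8], [-2.4, -3.3], [-0.4, 0.4], [0.1, 0.3], [-0.7, -2.2], [1.3, -1.5], [0.7, -0.8], [0.4, -2.3], [0.9, -1.5], [2.1, -0.3]]
span [ 0.4335  0.0073 -1.6113] deg -92.32
[[-0.9, -1.7], [-0.9, -1.4], [-0.5, -1.1], [-1.3, -0.8], [0.3, -2.8], [2.1, -0.8], [0.1, -5.2], [2.1, -4.5]]
wagon [ 0.5147 -0.2725 -1.5742] deg -90.2
[[-0.3, -30.1], [-0.3, -29.5], [-0.1, -30.1], [-0.4, -30.0], [40.6, -1.2], [1.4, -0.6], [41.4, -1.1], [1.2, -0.7]]
tray [0.4135 0.2606 0.1042] deg 5.97
[[-0.0, -1.0], [0.0, -0.8], [-0.7, -2.1], [-1.3, -2.1], [0.2, -0.8], [0.6, -0.5], [0.4, -1.7], [1.5, 0.5]]
[[ 0.52155907 -0.46181182  0.06      ]] [[ 0.52881688 -0.44600595  0.01      ]]
```

```bash
cat > refine.py <<'E'
from h import *
from scipy.optimize import minimize
def box(x0,x1,y,z,ends=(1,1)):
    s=[((x0,y,z),(x1,y,z)),((x0,-y,z),(x1,-y,z))]
    if ends[0]: s.append(((x0,-y,z),(x0,y,z)))
    if ends[1]: s.append(((x1,-y,z),(x1,y,z)))
    return s
M={'viaduct':(box(-263,-83,40,68)+box(83,263,40,68,(1,0)),lambda:[('R',-263,-103),('R',103,235)]),
 'span':(box(-100,100,31,35),None),'wagon':(box(-60,60,30,75),None),'tray':(box(-50,50,23.5,30,(0,1)),None)}
def pts(name,n=40):
    t=np.linspace(0,1,n)[:,None]
    return np.concatenate([np.array(a)*(1-t)+np.array(b)*t for a,b in M[name][0]])/1000
def place(P,q): return P@R.from_euler('z',q[2]).as_matrix().T+[q[0],q[1],q[3] if len(q)>3 else 0]
def grad(img,s=1.0):
    g=cv2.GaussianBlur(img,(0,0),s).astype(np.float32)
    m=sum(cv2.Sobel(g[...,c],5,1,0)**2+cv2.Sobel(g[...,c],5,0,1)**2 for c in range(3))
    return np.sqrt(m)
def refine(name,q0,imgs,z=0):
    P=pts(name)
    best=np.array(q0,float)
    for s,d in((2.5,.008),(1.0,.003)):
        G={n:np.minimum(grad(i,s),np.percentile(grad(i,s),97)) for n,i in imgs.items()}
        def f(q):
            W=place(P,[*q,z]); r=0
            for n in G:
                uv=proj(n,W).astype(np.float32); v=cv2.remap(G[n],uv[None,:,0],uv[None,:,1],cv2.INTER_LINEAR)[0]
                r-=v.mean()/G[n].max()
            return r
        sim=[best]+[best+np.array(e) for e in((d,0,0),(0,d,0),(0,0,d*10))]
        r=minimize(f,best,method='Nelder-Mead',options=dict(initial_simplex=sim,xatol=1e-5,fatol=1e-5)); best=r.x
    print(name,best.round(4),np.degrees(best[2]).round(2),'score',round(r.fun,3)); return best
def overlay(im,n,name,q,z=0,col=(0,255,0)):
    for a,b in M[name][0]:
        p=proj(n,place(np.array([a,b])/1000,[*q,z])); cv2.line(im,*[tuple(int(round((v+.5)*4*16-8)) for v in k) for k in p],col,1,cv2.LINE_AA,4)
E
cat > run1.py <<'E'
from refine import *
I={n:cv2.imread(f'pics/{n}0.png') for n in('top','side')}
Q={'viaduct':(.609,-.040,-1.5137+.0),'span':(.432,.0073,-1.69),'wagon':(.412,-.272,-1.66),'tray':(.411,.261,.06)}
V={}
for k in Q: V[k]=refine(k,Q[k],I)
np.save('poses.npy',V,allow_pickle=True)
big={n:cv2.resize(i,None,fx=4,fy=4,interpolation=cv2.INTER_CUBIC) for n,i in I.items()}
for n in I:
    for k in Q: overlay(big[n],n,k,V[k])
t=cv2.resize(big['top'][175*4:295*4,155*4:370*4],(800,447)); s=big['side'][155*4:370*4,250*4:410*4]
cv2.imwrite('pics/ot.png',t); cv2.imwrite('pics/os.png',cv2.resize(s,(446,600)))
E
python3 run1.py
```

```text
viaduct [ 0.6097 -0.0447 -1.4466] -82.88 score -0.946
span [ 0.4323  0.0074 -1.6116] -92.34 score -1.071Traceback (most recent call last):
  File "run1.py", line 5, in <module>
    for k in Q: V[k]=refine(k,Q[k],I)
                     ~~~~~~^^^^^^^^^^
  File "refine.py", line 30, in refine
    r=minimize(f,best,method='Nelder-Mead',options=dict(initial_simplex=sim,xatol=1e-5,fatol=1e-5)); best=r.x
    res = _minimize_neldermead(fun, x0, args, callback, bounds=bounds,
                               **options)
    fxe = func(xe)
    fx = function(np.copy(x), *(wrapper_args + args))
  File "refine.py", line 26, in f
    uv=proj(n,W).astype(np.float32); v=cv2.remap(G[n],uv[None,:,0],uv[None,:,1],cv2.INTER_LINEAR)[0]
       ~~~~^^^^^
  File "h.py", line 6, in proj
    c=camera_params(n); q=(np.atleast_2d(P)-c['origin'])@R.from_rotvec(c['rotation']).as_matrix()
ValueError: time passes only in moves, steps and waits
```

```bash
python3 - <<'E'
import pickle
from workcell import camera_params
pickle.dump({n:camera_params(n) for n in('top','side')},open('cam.pkl','wb'))
s=open('h.py').read().replace("c=camera_params(n)","c=CAM[n]").replace("def proj","import pickle; CAM=pickle.load(open('cam.pkl','rb'))\ndef proj",1)
open('h.py','w').write(s)
E
python3 run1.py
```

```text
viaduct [ 0.6097 -0.0447 -1.4466] -82.88 score -0.946
span [ 0.4323  0.0074 -1.6116] -92.34 score -1.071
wagon [ 0.4279 -0.2837 -1.5607] -89.42 score -1.376
tray [0.4153 0.2604 0.1233] 7.06 score -1.695
```

View pics/ot.png

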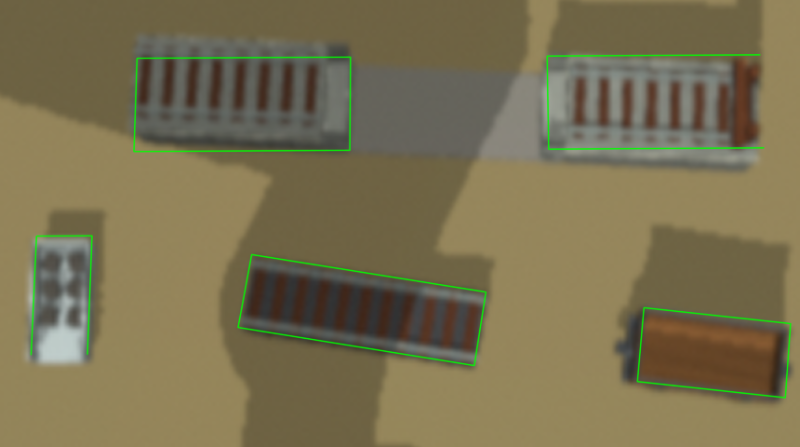

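View pics/os.png

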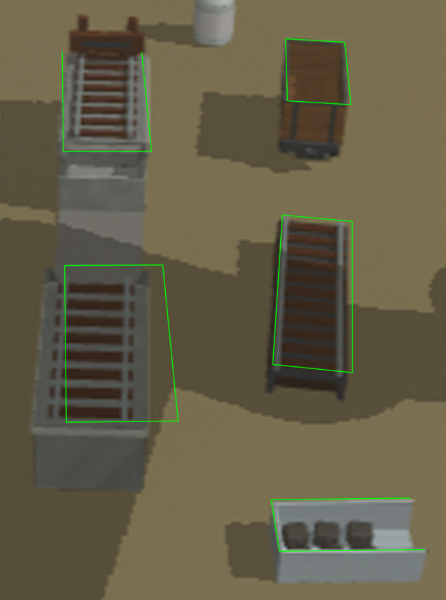

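The top overlays fit the span, wagon and tray to about 1–2 px. The viaduct fit slipped to the wrong edges, so I'll refit it using its rails as ridges and its abutment ends as edges.

```bash
cat > via.py <<'E'
from refine import *
I={n:cv2.imread(f'pics/{n}0.png').astype(np.float32) for n in('top','side')}
L={n:i.mean(2) for n,i in I.items()}
def samp(n,P,q):
    uv=proj(n,place(np.asarray(P)/1000,[*q])).astype(np.float32); return cv2.remap(L[n],uv[None,:,0],uv[None,:,1],cv2.INTER_CUBIC)[0]
xs=np.r_[np.arange(-255,-110,3),np.arange(110,225,3)]
def rail(q,ns):
    s=0
    for n in ns:
        for y in(-24.5,24.5):
            v=lambda o:samp(n,[(x,y+o,75) for x in xs],q)
            s-=np.clip(v(0)-.5*v(-6)-.5*v(6),-30,30).mean()
    return s
for ns in(('top',),('side',),('top','side')):
    best=min(((rail((.609+a,-.040,-1.5137+b),ns),a,b) for a in np.arange(-.012,.0121,.001) for b in np.arange(-.08,.081,.005)))
    r=minimize(lambda p:rail((p[0],-.040,p[1]),ns),(.609+best[1],-1.5137+best[2]),method='Nelder-Mead',options=dict(initial_simplex=[(.609+best[1],-1.5137+best[2]),(.611+best[1],-1.5137+best[2]),(.609+best[1],-1.509+best[2])]))
    print(ns,r.x,np.degrees(r.x[1]),r.fun)
    q=(r.x[0],-.040,r.x[1])
    for n in ns:
        print(' rail cross profile',n,[int(np.mean(samp(n,[(x,y,75) for x in xs],q))) for y in range(-44,45,4)])
        for lab,c,ys,z in(('-263',-263,np.arange(-15,16,3),68),('-83w',-83,np.r_[np.arange(-38,-34,1),np.arange(35,39,1)],68),('83w',83,np.r_[np.arange(-38,-34,1),np.arange(35,39,1)],68)):
            pr=np.array([np.mean(samp(n,[(c+d,y,z) for y in ys],q)) for d in range(-14,15,2)]); print('  ',lab,pr.round().astype(int).tolist())
E
python3 via.py
```

```text
('top',) [ 0.61485189 -1.50367486] -86.15422335591938 -26.818439483642578
 rail cross profile top [106, 113, 111, 102, 100, 106, 88, 81, 84, 85, 85, 85, 85, 85, 86, 86, 94, 107, 103, 106, 112, 101, 92]
   -263 [91, 91, 91, 91, 91, 91, 92, 93, 94, 90, 76, 58, 48, 49, 62]
   -83w [82, 80, 80, 79, 79, 79, 80, 81, 84, 85, 87, 92, 94, 95, 95]
   83w [125, 128, 129, 129, 128, 127, 119, 110, 104, 101, 103, 104, 104, 103, 103]
('side',) [ 0.61798213 -1.50176614] -86.04486186487179 -49.319664001464844
 rail cross profile side [87, 102, 94, 92, 71, 97, 61, 59, 63, 63, 62, 62, 63, 63, 62, 62, 61, 97, 70, 83, 95, 92, 82]
   -263 [76, 78, 92, 104, 102, 93, 81, 78, 82, 84, 71, 46, 38, 39, 40]
   -83w [61, 60, 61, 62, 66, 69, 72, 74, 75, 76, 76, 76, 75, 75, 75]
   83w [81, 81, 80, 80, 81, 82, 82, 82, 83, 85, 87, 88, 89, 89, 90]
('top', 'side') [ 0.61701942 -1.50297036] -86.11385810807343 -58.67185974121094
 rail cross profile top [112, 113, 107, 98, 105, 98, 81, 83, 85, 85, 85, 85, 85, 85, 86, 89, 102, 106, 102, 111, 107, 95, 91]
   -263 [91, 91, 91, 91, 91, 91, 92, 94, 94, 89, 75, 58, 48, 50, 63]
   -83w [90, 89, 88, 87, 87, 87, 88, 89, 88, 87, 88, 91, 94, 95, 95]
   83w [124, 128, 128, 129, 128, 127, 120, 111, 105, 101, 101, 101, 101, 101, 100]
 rail cross profile side [85, 103, 96, 92, 72, 98, 69, 57, 63, 63, 62, 62, 63, 63, 63, 62, 61, 90, 79, 76, 94, 93, 83]
   -263 [76, 78, 92, 104, 102, 94, 82, 78, 82, 84, 72, 47, 38, 39, 40]
   -83w [61, 61, 62, 63, 66, 69, 73, 74, 76, 76, 76, 76, 75, 75, 75]
   83w [83, 84, 84, 84, 85, 85, 85, 84, 86, 89, 91, 92, 93, 93, 94]
```

```bash
cat >> via.py <<'E'
print('----')
for n,x0 in(('top',.6149),('side',.618)):
    q=(x0,-.040,-1.503)
    for lab,c,ys,z in(('rail-263',-263,(-24.5,24.5),75),('top-263',-263,(-10,0,10,-34,34),68),('rail-103',-103,(-24.5,24.5),75),('rail103',103,(-24.5,24.5),75),('wall-103',-103,(-15,-8,0,8,15),68),('wall103',103,(-15,-8,0,8,15),68),('buf238',238,(-20,-10,0,10,20),95),('base-263',-263,(-20,-10,0,10,20),0)):
        print(n,lab,[int(np.mean(samp(n,[(c+d,y,z) for y in ys],q))) for d in range(-20,21,2)])
E
python3 via.py | sed -n '/----/,$p'
```

```text
----
top rail-263 [91, 91, 91, 91, 91, 90, 91, 91, 91, 92, 94, 97, 98, 97, 93, 88, 86, 88, 92, 97, 100]
top top-263 [91, 91, 91, 91, 91, 91, 91, 91, 91, 92, 94, 96, 94, 85, 73, 66, 67, 74, 85, 93, 98]
top rail-103 [99, 99, 97, 95, 92, 89, 87, 87, 90, 95, 96, 93, 91, 90, 93, 94, 95, 96, 97, 97, 96]
top rail103 [116, 124, 125, 121, 117, 116, 117, 119, 122, 126, 125, 123, 125, 123, 119, 117, 118, 121, 126, 130, 133]
top wall-103 [97, 96, 91, 77, 60, 48, 49, 62, 80, 93, 97, 97, 101, 108, 111, 112, 111, 110, 110, 110, 108]
top wall103 [131, 147, 152, 151, 148, 146, 147, 147, 144, 135, 124, 120, 117, 102, 81, 66, 66, 80, 99, 117, 127]
top buf238 [119, 125, 122, 115, 97, 81, 72, 73, 78, 80, 74, 63, 61, 63, 64, 61, 57, 57, 65, 79, 91]
top base-263 [91, 91, 92, 94, 95, 94, 85, 73, 64, 62, 68, 79, 90, 96, 97, 95, 89, 78, 68, 62, 65]
side rail-263 [76, 87, 99, 103, 101, 82, 74, 81, 85, 83, 82, 85, 86, 87, 88, 86, 86, 88, 89, 88, 87]
side top-263 [75, 75, 76, 75, 80, 94, 103, 103, 95, 81, 79, 82, 82, 74, 59, 55, 55, 56, 55, 63, 76]
side rail-103 [83, 83, 83, 84, 84, 85, 87, 88, 88, 87, 86, 81, 78, 77, 77, 77, 78, 78, 78, 78, 78]
side rail103 [114, 110, 99, 88, 86, 93, 99, 96, 88, 86, 92, 101, 108, 112, 116, 120, 122, 121, 117, 112, 108]
side wall-103 [67, 78, 80, 70, 52, 39, 38, 40, 39, 50, 67, 77, 78, 78, 78, 78, 78, 78, 77, 77, 78]
side wall103 [80, 84, 94, 103, 111, 116, 113, 100, 86, 89, 105, 112, 108, 91, 68, 51, 45, 49, 59, 70, 85]
side buf238 [50, 48, 46, 47, 47, 48, 49, 49, 50, 50, 49, 48, 47, 46, 45, 47, 52, 58, 62, 63, 64]
side base-263 [73, 73, 74, 73, 73, 73, 73, 73, 73, 73, 72, 67, 70, 74, 73, 73, 74, 74, 73, 74, 74]
```

Rails fix the viaduct at about (0.6165, −0.041), yaw −86.1°. The two cameras disagree by about 3 mm in x, which is within calibration, so I take the middle. Next I move over the span.

```bash
cat > plan.py <<'E'
import sys,json,os
from h import *
# args: from-pose 'm' measured, then waypoints x,y,z,az[,tilt_deg,dir_az]
def Rt(az,tilt=0,d=0):
    a=np.radians(az); y=np.array([np.cos(a),np.sin(a),0]); z=np.array([0,0,-1.]); M=np.c_[np.cross(y,z),y,z]
    d=np.radians(d); ax=np.cross([0,0,1],[np.cos(d),np.sin(d),0])  # tilt: top of tool leans to azimuth d
    return R.from_rotvec(ax*np.radians(tilt))*R.from_matrix(M)
if __name__=='__main__':
    o=get_obs(); p0=o['tcp_pos']; r0=R.from_rotvec(o['orientation']); y=r0.as_matrix()[:,1]
    print('t',round(o['clock'],2),'tcp',p0.round(4),'az',np.degrees(np.arctan2(y[1],y[0])).round(2),'q',o['joint_pos'].round(2),'F',o['wrist_force'].round(1),'w',round(o['width'],3))
    for a in sys.argv[1:]:
        v=[float(t) for t in a.split(',')]; d=r0.inv().apply(np.array(v[:3])-p0)*100; w=np.degrees((r0.inv()*Rt(*v[3:])).as_rotvec())
        print(a,'-> xyz',d.round(2),'w',w.round(1),'rows',int(np.ceil(max(np.linalg.norm(d)/4.17,np.linalg.norm(w)/7.16))))
E
python3 plan.py .434,.0074,.14,-2.3 .434,.0074,.006,-2.3
```

```text
t 0.1 tcp [0.1948 0.6461 0.218 ] az 73.22 q [ 1.24  0.12  1.44 -0.    1.58 -0.04] F [ 0.5 -0.8  0.2] w 1.002
.434,.0074,.14,-2.3 -> xyz [-41.34 -54.24   7.85] w [-0.1  0.  75.5] rows 17
.434,.0074,.006,-2.3 -> xyz [-41.34 -54.22  21.25] w [-0.1  0.  75.5] rows 18
```

carry_out(commands=[{"x": -41.3,"y": -54.2,"z": 7.8,"wz": 75.5,"gripper": 1},{"x": -41.3,"y": -54.2,"z": 7.8,"wz": 75.5},{"x": -41.3,"y": -54.2,"z": 7.8,"wz": 75.5},{"x": -41.3,"y": -54.2,"z": 7.8,"wz": 75.5},{"x": -41.3,"y": -54.2,"z": 7.8,"wz": 75.5},{"x": -41.3,"y": -54.2,"z": 7.8,"wz": 75.5},{"x": -41.3,"y": -54.2,"z": 7.8,"wz": 75.5},{"x": -41.3,"y": -54.2,"z": 7.8,"wz": 75.5},{"x": -41.3,"y": -54.2,"z": 7.8,"wz": 75.5},{"x": -41.3,"y": -54.2,"z": 7.8,"wz": 75.5},{"x": -41.3,"y": -54.2,"z": 7.8,"wz": 75.5},{"x": -41.3,"y": -54.2,"z": 7.8,"wz": 75.5}])

```text
invalid input at $.commands[0]: expected keys x, y, z, wx, wy, wz, gripper
```

```bash
python3 plan.py .434,.0074,.14,-2.3 .434,.0074,.006,-2.3
```

```text
t 0.1 tcp [0.1948 0.6461 0.218 ] az 73.22 q [ 1.24  0.12  1.44 -0.    1.58 -0.04] F [ 0.5 -0.8  0.2] w 1.002
.434,.0074,.14,-2.3 -> xyz [-41.34 -54.24   7.85] w [-0.1  0.  75.5] rows 17
.434,.0074,.006,-2.3 -> xyz [-41.34 -54.22  21.25] w [-0.1  0.  75.5] rows 18
```

carry_out(commands=[{"x": -41.3,"y": -54.2,"z": 7.8,"wx": 0,"wy": 0,"wz": 75.5,"gripper": 1},{"x": -41.3,"y": -54.2,"z": 7.8,"wx": 0,"wy": 0,"wz": 75.5,"gripper": 1},{"x": -41.3,"y": -54.2,"z": 7.8,"wx": 0,"wy": 0,"wz": 75.5,"gripper": 1},{"x": -41.3,"y": -54.2,"z": 7.8,"wx": 0,"wy": 0,"wz": 75.5,"gripper": 1},{"x": -41.3,"y": -54.2,"z": 7.8,"wx": 0,"wy": 0,"wz": 75.5,"gripper": 1},{"x": -41.3,"y": -54.2,"z": 7.8,"wx": 0,"wy": 0,"wz": 75.5,"gripper": 1},{"x": -41.3,"y": -54.2,"z": 7.8,"wx": 0,"wy": 0,"wz": 75.5,"gripper": 1},{"x": -41.3,"y": -54.2,"z": 7.8,"wx": 0,"wy": 0,"wz": 75.5,"gripper": 1},{"x": -41.3,"y": -54.2,"z": 7.8,"wx": 0,"wy": 0,"wz": 75.5,"gripper": 1},{"x": -41.3,"y": -54.2,"z": 7.8,"wx": 0,"wy": 0,"wz": 75.5,"gripper": 1},{"x": -41.3,"y": -54.2,"z": 7.8,"wx": 0,"wy": 0,"wz": 75.5,"gripper": 1},{"x": -41.3,"y": -54.2,"z": 7.8,"wx": 0,"wy": 0,"wz": 75.5,"gripper": 1}])

```text
clock: 1.1
tcp_pos: [0.369, 0.1792, 0.1615]
orientation: [2.27, 2.172, 0.001]
wrist_force: [0.7, 0.9, -0.2]
width: 1.001
```

```bash
python3 plan.py .434,.0074,.08,-2.3 .434,.0074,.006,-2.3
```

```text
t 1.1 tcp [0.369  0.1792 0.1615] az -2.54 q [ 0.39 -0.48  2.05  0.    1.57  0.43] F [ 0.7  0.9 -0.2] w 1.001
.434,.0074,.08,-2.3 -> xyz [-16.88   7.25   8.15] w [ 0.  -0.  -0.2] rows 5
.434,.0074,.006,-2.3 -> xyz [-16.88   7.25  15.55] w [ 0.  -0.  -0.2] rows 6
```

carry_out(commands=[{"x": -16.9,"y": 7.2,"z": 8.1,"wx": 0,"wy": 0,"wz": 0,"gripper": 1},{"x": -16.9,"y": 7.2,"z": 8.1,"wx": 0,"wy": 0,"wz": 0,"gripper": 1},{"x": -16.9,"y": 7.2,"z": 8.1,"wx": 0,"wy": 0,"wz": 0,"gripper": 1},{"x": -16.9,"y": 7.2,"z": 8.1,"wx": 0,"wy": 0,"wz": 0,"gripper": 1},{"x": -16.9,"y": 7.2,"z": 8.1,"wx": 0,"wy": 0,"wz": 0,"gripper": 1},{"x": -16.9,"y": 7.2,"z": 8.1,"wx": 0,"wy": 0,"wz": 0,"gripper": 1},{"x": -16.9,"y": 7.2,"z": 8.1,"wx": 0,"wy": 0,"wz": 0,"gripper": 1}])

```text
clock: 1.68
tcp_pos: [0.4339, 0.0082, 0.0798]
orientation: [-2.267, -2.172, 0.002]
wrist_force: [0.4, 0.7, -0.2]
width: 0.999
```

```bash
python3 plan.py .434,.0074,.006,-2.3
```

```text
t 1.68 tcp [0.4339 0.0082 0.0798] az -2.46 q [-0.04 -0.36  2.1   0.    1.4   0.  ] F [ 0.4  0.7 -0.2] w 0.999
.434,.0074,.006,-2.3 -> xyz [-0.08  0.03  7.38] w [-0.1 -0.  -0.2] rows 2
```

carry_out(commands=[{"x": -0.1,"y": 0,"z": 3,"wx": 0,"wy": 0,"wz": 0,"gripper": 1},{"x": -0.1,"y": 0,"z": 5.5,"wx": 0,"wy": 0,"wz": 0,"gripper": 1},{"x": -0.1,"y": 0,"z": 7,"wx": 0,"wy": 0,"wz": 0,"gripper": 1},{"x": -0.1,"y": 0,"z": 7.4,"wx": 0,"wy": 0,"wz": 0,"gripper": 1},{"x": -0.1,"y": 0,"z": 7.4,"wx": 0,"wy": 0,"wz": 0,"gripper": -1},{"x": -0.1,"y": 0,"z": 7.4,"wx": 0,"wy": 0,"wz": 0,"gripper": -1},{"x": -0.1,"y": 0,"z": 7.4,"wx": 0,"wy": 0,"wz": 0,"gripper": -1},{"x": -0.1,"y": 0,"z": 7.4,"wx": 0,"wy": 0,"wz": 0,"gripper": -1},{"x": -0.1,"y": 0,"z": 7.4,"wx": 0,"wy": 0,"wz": 0,"gripper": -1},{"x": -0.1,"y": 0,"z": 7.4,"wx": 0,"wy": 0,"wz": 0,"gripper": -1},{"x": -0.1,"y": 0,"z": 7.4,"wx": 0,"wy": 0,"wz": 0,"gripper": -1}])

```text
clock: 2.6
tcp_pos: [0.4347, 0.0084, 0.0076]
orientation: [2.265, 2.176, 0.001]
wrist_force: [-1.6, 1.5, 7.1]
width: 0.664
```

```bash
python3 plan.py .434,.0074,.11,-2.3 .6165,-.041,.11,3.9 .6165,-.041,.046,3.9
```

```text
t 2.6 tcp [0.4347 0.0084 0.0076] az -2.28 q [-0.04 -0.29  2.17  0.    1.26  0.  ] F [-1.6  1.5  7.1] w 0.664
.434,.0074,.11,-2.3 -> xyz [ -0.1   -0.05 -10.24] w [ 0.1 -0.   0. ] rows 3
.6165,-.041,.11,3.9 -> xyz [ -4.21  18.38 -10.22] w [ 0.1 -0.  -6.2] rows 6
.6165,-.041,.046,3.9 -> xyz [-4.21 18.37 -3.82] w [ 0.1 -0.  -6.2] rows 5
```

carry_out(commands=[{"x": 0,"y": 0,"z": -2,"wx": 0,"wy": 0,"wz": 0,"gripper": -1},{"x": 0,"y": 0,"z": -5,"wx": 0,"wy": 0,"wz": 0,"gripper": -1},{"x": 0,"y": 0,"z": -8,"wx": 0,"wy": 0,"wz": 0,"gripper": -1},{"x": 0,"y": 0.5,"z": -11,"wx": 0,"wy": 0,"wz": 0,"gripper": -1},{"x": -0.8,"y": 3.5,"z": -11,"wx": 0,"wy": 0,"wz": -1,"gripper": -1},{"x": -1.5,"y": 6.5,"z": -11,"wx": 0,"wy": 0,"wz": -2.2,"gripper": -1},{"x": -2.2,"y": 9.5,"z": -11,"wx": 0,"wy": 0,"wz": -3.3,"gripper": -1},{"x": -3,"y": 12.5,"z": -11,"wx": 0,"wy": 0,"wz": -4.5,"gripper": -1},{"x": -3.7,"y": 15.5,"z": -11,"wx": 0,"wy": 0,"wz": -5.5,"gripper": -1},{"x": -4.2,"y": 18,"z": -11,"wx": 0,"wy": 0,"wz": -6.2,"gripper": -1},{"x": -4.2,"y": 18.4,"z": -11,"wx": 0,"wy": 0,"wz": -6.2,"gripper": -1},{"x": -4.2,"y": 18.4,"z": -11,"wx": 0,"wy": 0,"wz": -6.2,"gripper": -1}])

```text
clock: 3.6
tcp_pos: [0.617, -0.0412, 0.1157]
orientation: [-2.144, -2.295, 0.002]
wrist_force: [-0.3, -0.8, -3.1]
width: 0.663
```

```bash
python3 plan.py .6165,-.041,.08,3.9; python3 - <<'E'
from h import *
t=capture('top');s=capture('side')
cv2.imwrite('pics/t2.png',t);cv2.imwrite('pics/s2.png',s)
a=cv2.resize(t[160:240,175:375],None,fx=4,fy=4,interpolation=2)[:280]; b=cv2.resize(s[150:340,240:330],None,fx=3,fy=3,interpolation=2)
c=np.zeros((600,800,3),np.uint8); c[:280]=a; c[280:,:540]=cv2.rotate(b,cv2.ROTATE_90_CLOCKWISE)[:270][:, :540].copy() if 0 else 0
cv2.imwrite('pics/c2.png',np.hstack([cv2.resize(s[150:340,240:340],(316,600)), np.vstack([cv2.resize(t[165:235,245:365],(480,280)),cv2.resize(t[165:235,180:300],(480,280)),np.zeros((40,480,3),np.uint8)])]))
E
```

```text
t 3.6 tcp [ 0.617  -0.0412  0.1157] az 3.89 q [-0.11  0.04  1.69  0.    1.41 -0.18] F [-0.3 -0.8 -3.1] w 0.663
.6165,-.041,.08,3.9 -> xyz [ 0.03 -0.05  3.57] w [-0.1 -0.  -0. ] rows 1
```

View pics/c2.png

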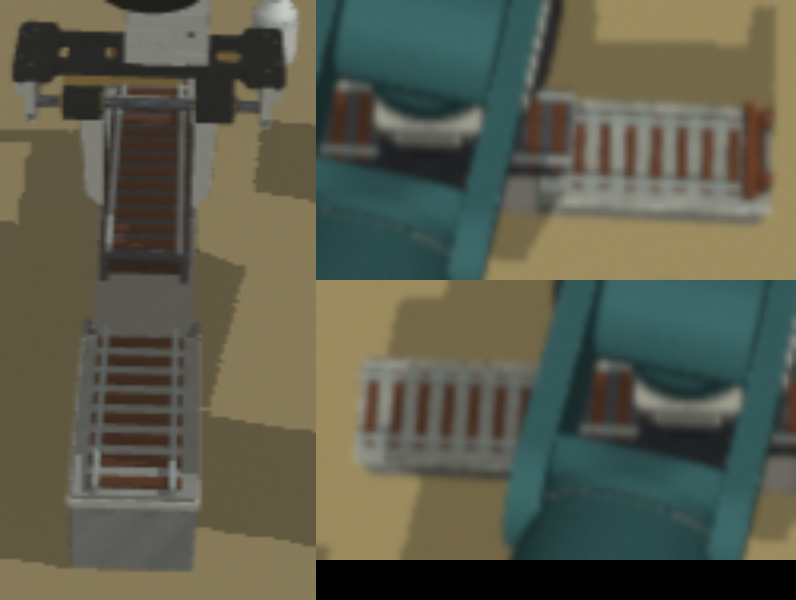

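The picture shows the span held level over the gap. Its left end is at top column ~246.8 and its right end at ~309.3. I'll compute the offset along the line.

```bash
cat > endm.py <<'E'
from h import *
# along-line profiles to find span ends (z=top of span) in pics t2/s2 relative to seat
import sys
z=float(sys.argv[1]); tag=sys.argv[2]
for n,xo in(('top',.6155),('side',.6165)):
    L=cv2.imread(f'pics/{n[0]}{tag}.png').astype(np.float32)
    q=(xo,-.041,-1.503)
    for c in(-100,100):
        for ys,lab in(((-10,-5,0,5,10),'mid'),((-26,-24.5,-23,23,24.5,26),'rail')):
            out=[]
            for d in range(-20,21,2):
                P=np.array([(c+d,y,0) for y in ys])/1000
                W=P@R.from_euler('z',q[2]).as_matrix().T+[q[0],q[1],z]
                uv=proj(n,W).astype(np.float32); v=cv2.remap(L,uv[None,:,0],uv[None,:,1],cv2.INTER_CUBIC)[0]; out.append(v.mean(0).round().astype(int).tolist())
            print(n,c,lab,[o[2] for o in out],'B',[o[0] for o in out])
E
python3 endm.py .143 2
python3 -c "
from h import *
a=unproj('top',[246.3,194.5],.143)[0];b=unproj('top',[308.8,196.5],.143)[0];print(a,b,(a+b)/2,np.linalg.norm(a-b))"
```

```text
top -100 mid [64, 58, 54, 52, 51, 51, 51, 51, 51, 51, 51, 49, 44, 36, 29, 25, 23, 23, 24, 27, 33] B [82, 89, 91, 90, 90, 90, 90, 90, 90, 90, 89, 86, 77, 63, 51, 45, 42, 42, 43, 44, 46]
top -100 rail [82, 79, 70, 58, 53, 51, 51, 52, 51, 49, 45, 41, 38, 36, 35, 31, 28, 30, 37, 46, 52] B [82, 83, 86, 88, 89, 90, 90, 90, 89, 86, 80, 73, 67, 65, 62, 55, 49, 47, 52, 59, 64]
top 100 mid [77, 71, 69, 71, 77, 84, 89, 90, 86, 80, 82, 92, 103, 105, 104, 105, 112, 123, 133, 138, 136] B [60, 70, 72, 70, 58, 44, 38, 38, 48, 61, 75, 86, 90, 81, 72, 73, 88, 109, 126, 134, 133]
top 100 rail [102, 104, 108, 114, 119, 121, 122, 122, 123, 123, 124, 123, 117, 111, 107, 108, 115, 123, 127, 129, 128] B [102, 106, 110, 116, 119, 117, 116, 117, 119, 122, 121, 114, 95, 76, 64, 66, 80, 95, 104, 108, 106]
side -100 mid [46, 46, 46, 48, 50, 51, 50, 53, 57, 59, 61, 65, 66, 63, 60, 57, 53, 52, 54, 58, 60] B [29, 31, 34, 42, 49, 51, 50, 56, 58, 46, 33, 32, 33, 31, 34, 41, 48, 49, 42, 32, 29]
side -100 rail [49, 49, 49, 51, 50, 51, 60, 73, 83, 88, 89, 92, 99, 104, 104, 103, 102, 102, 102, 103, 104] B [42, 42, 44, 48, 50, 51, 61, 75, 84, 86, 85, 88, 95, 101, 101, 102, 105, 106, 103, 102, 102]
side 100 mid [57, 54, 56, 61, 66, 68, 69, 69, 68, 77, 92, 99, 91, 76, 71, 76, 82, 84, 87, 95, 103] B [41, 42, 50, 60, 68, 72, 72, 72, 72, 78, 89, 88, 70, 46, 32, 33, 42, 59, 74, 75, 64]
side 100 rail [87, 72, 60, 57, 61, 66, 65, 63, 66, 79, 96, 107, 109, 105, 102, 103, 105, 108, 114, 116, 113] B [86, 71, 59, 58, 63, 68, 68, 66, 69, 82, 99, 108, 105, 95, 89, 90, 95, 102, 108, 105, 90]
[0.6063112  0.04066911 0.143     ] [ 0.62221124 -0.14442195  0.143     ] [ 0.61426122 -0.05187642  0.143     ] 0.18577273321097768
```

carry_out(commands=[{"x": 0,"y": 0,"z": 1.5,"wx": 0,"wy": 0,"wz": 0,"gripper": -1},{"x": 0,"y": 0,"z": 3,"wx": 0,"wy": 0,"wz": 0,"gripper": -1},{"x": 0,"y": 0,"z": 4,"wx": 0,"wy": 0,"wz": 0,"gripper": -1},{"x": 0,"y": 0,"z": 4.8,"wx": 0,"wy": 0,"wz": 0,"gripper": -1},{"x": 0,"y": 0,"z": 5,"wx": 0,"wy": 0,"wz": 0,"gripper": -1},{"x": 0,"y": 0,"z": 5,"wx": 0,"wy": 0,"wz": 0,"gripper": -1}])

```text
clock: 4.2
tcp_pos: [0.6159, -0.0408, 0.0658]
orientation: [-2.143, -2.295, 0.001]
wrist_force: [-0.2, -0.4, -2.7]
width: 0.663
```

```bash
python3 plan.py; python3 - <<'E'
from h import *
t=capture('top');s=capture('side')
cv2.imwrite('pics/t3.png',t);cv2.imwrite('pics/s3.png',s)
cv2.imwrite('pics/c3.png',np.hstack([cv2.resize(s[185:295,255:320],(354,600),interpolation=2), np.vstack([cv2.resize(t[180:225,285:340],(440,300),interpolation=2),cv2.resize(t[180:225,225:280],(440,300),interpolation=2)])]))
E
```

```text
t 4.2 tcp [ 0.6159 -0.0408  0.0658] az 3.93 q [-0.11  0.08  1.74 -0.    1.33 -0.18] F [-0.2 -0.4 -2.7] w 0.663
```

View pics/c3.png

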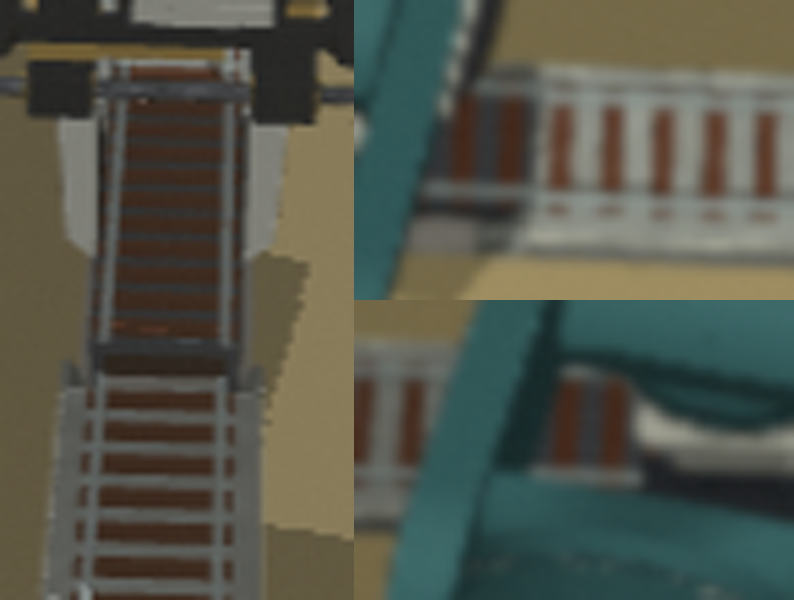

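Aligned to about a millimetre at both ends, and free of contact. I lower gently with a 1 mm shift away from the robot.

carry_out(commands=[{"x": 0,"y": 0.1,"z": 0.4,"wx": 0,"wy": 0,"wz": 0,"gripper": -1},{"x": 0,"y": 0.1,"z": 0.8,"wx": 0,"wy": 0,"wz": 0,"gripper": -1},{"x": 0,"y": 0.1,"z": 1.1,"wx": 0,"wy": 0,"wz": 0,"gripper": -1},{"x": 0,"y": 0.1,"z": 1.1,"wx": 0,"wy": 0,"wz": 0,"gripper": -1}])

```text
clock: 4.63
tcp_pos: [0.6171, -0.0408, 0.0549]
orientation: [-2.143, -2.296, 0.001]
wrist_force: [-0.5, 0.6, -2.7]
width: 0.667
```

carry_out(commands=[{"x": 0,"y": 0,"z": 0.2,"wx": 0,"wy": 0,"wz": 0,"gripper": -1},{"x": 0,"y": 0,"z": 0.35,"wx": 0,"wy": 0,"wz": 0,"gripper": -1},{"x": 0,"y": 0,"z": 0.35,"wx": 0,"wy": 0,"wz": 0,"gripper": -1}])

```text
clock: 4.88
tcp_pos: [0.6173, -0.0408, 0.052]
orientation: [-2.144, -2.296, 0.0]
wrist_force: [-0.3, 0.1, -3.6]
width: 0.668
```

carry_out(commands=[{"x": 0,"y": 0,"z": 0.2,"wx": 0,"wy": 0,"wz": 0,"gripper": -1},{"x": 0,"y": 0,"z": 0.4,"wx": 0,"wy": 0,"wz": 0,"gripper": -1},{"x": 0,"y": 0,"z": 0.5,"wx": 0,"wy": 0,"wz": 0,"gripper": -1},{"x": 0,"y": 0,"z": 0.5,"wx": 0,"wy": 0,"wz": 0,"gripper": -1}])

```text
clock: 5.22
tcp_pos: [0.6175, -0.0409, 0.0476]
orientation: [2.144, 2.296, 0.0]
wrist_force: [-2.2, 0.2, 1.2]
width: 0.664
```

carry_out(commands=[{"x": 0,"y": 0,"z": 0,"wx": 0,"wy": 0,"wz": 0,"gripper": 1},{"x": 0,"y": 0,"z": 0,"wx": 0,"wy": 0,"wz": 0,"gripper": 1},{"x": 0,"y": 0,"z": 0,"wx": 0,"wy": 0,"wz": 0,"gripper": 1},{"x": 0,"y": 0,"z": 0,"wx": 0,"wy": 0,"wz": 0,"gripper": 1},{"x": 0,"y": 0,"z": -2,"wx": 0,"wy": 0,"wz": 0,"gripper": 1},{"x": 0,"y": 0,"z": -5,"wx": 0,"wy": 0,"wz": 0,"gripper": 1},{"x": 0,"y": 0,"z": -8,"wx": 0,"wy": 0,"wz": 0,"gripper": 1},{"x": 0,"y": 0,"z": -10,"wx": 0,"wy": 0,"wz": 0,"gripper": 1}])

```text
clock: 5.88
tcp_pos: [0.6179, -0.0409, 0.1503]
orientation: [2.143, 2.295, 0.002]
wrist_force: [1.1, 0.4, 0.4]
width: 0.999
```

```bash
python3 plan.py .4295,-.2837,.13,0.6 .4295,-.2837,.040,0.6
```

```text
t 5.88 tcp [ 0.6179 -0.0409  0.1503] az 3.93 q [-0.11  0.02  1.65  0.    1.47 -0.18] F [1.1 0.4 0.4] w 0.999
.4295,-.2837,.13,0.6 -> xyz [-22.93 -20.46   1.99] w [0.1 0.  3.3] rows 8
.4295,-.2837,.040,0.6 -> xyz [-22.93 -20.48  10.99] w [0.1 0.  3.3] rows 8
```

carry_out(commands=[{"x": -22.9,"y": -20.5,"z": 1,"wx": 0,"wy": 0,"wz": 3.3,"gripper": 1},{"x": -22.9,"y": -20.5,"z": 1,"wx": 0,"wy": 0,"wz": 3.3,"gripper": 1},{"x": -22.9,"y": -20.5,"z": 1,"wx": 0,"wy": 0,"wz": 3.3,"gripper": 1},{"x": -22.9,"y": -20.5,"z": 1,"wx": 0,"wy": 0,"wz": 3.3,"gripper": 1},{"x": -22.9,"y": -20.5,"z": 1,"wx": 0,"wy": 0,"wz": 3.3,"gripper": 1},{"x": -22.9,"y": -20.5,"z": 1,"wx": 0,"wy": 0,"wz": 3.3,"gripper": 1},{"x": -22.9,"y": -20.5,"z": 1,"wx": 0,"wy": 0,"wz": 3.3,"gripper": 1},{"x": -22.9,"y": -20.5,"z": 1,"wx": 0,"wy": 0,"wz": 3.3,"gripper": 1},{"x": -22.9,"y": -20.5,"z": 1,"wx": 0,"wy": 0,"wz": 3.3,"gripper": 1}])

```text
clock: 6.63
tcp_pos: [0.4266, -0.2857, 0.1374]
orientation: [2.213, 2.229, -0.001]
wrist_force: [0.4, 0.5, -0.1]
width: 0.998
```

```bash
python3 plan.py .4295,-.2837,.040,0.6; python3 - <<'E'
from h import *
t=capture('top');s=capture('side')
cv2.imwrite('pics/t4.png',t);cv2.imwrite('pics/s4.png',s)
cv2.imwrite('pics/c4.png',np.hstack([cv2.resize(s[130:310,250:400],(500,600),interpolation=2), np.vstack([cv2.resize(t[175:230,185:285],(300,165),interpolation=2),cv2.resize(t[175:230,265:365],(300,165),interpolation=2),cv2.resize(t[230:320,295:395],(300,270),interpolation=2)])]))
E
```

```text
t 6.63 tcp [ 0.4266 -0.2857  0.1374] az 0.42 q [-0.64 -0.21  1.89 -0.    1.46 -0.65] F [ 0.4  0.5 -0.1] w 0.998
.4295,-.2837,.040,0.6 -> xyz [0.21 0.29 9.74] w [-0.   0.  -0.2] rows 3
```

View pics/c4.png

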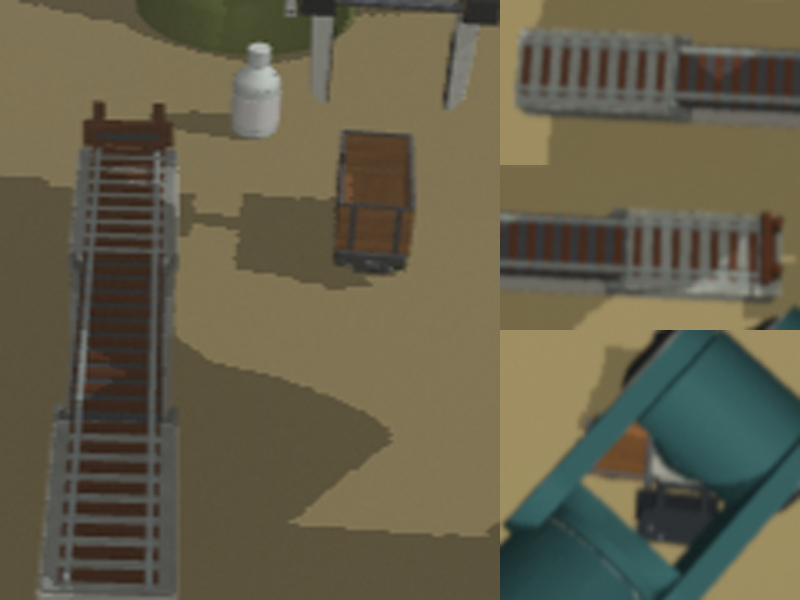

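The bridge is seated flush at both ends, with the rails continuous. I descend partway over the wagon and re-read the pose.

carry_out(commands=[{"x": 0,"y": 0,"z": 2,"wx": 0,"wy": 0,"wz": 0,"gripper": 1},{"x": 0,"y": 0,"z": 4,"wx": 0,"wy": 0,"wz": 0,"gripper": 1},{"x": 0,"y": 0,"z": 4,"wx": 0,"wy": 0,"wz": 0,"gripper": 1}])

```text
clock: 6.98
tcp_pos: [0.4281, -0.2815, 0.0938]
orientation: [-2.205, -2.232, 0.001]
wrist_force: [-0.4, -0.5, -1.3]
width: 1.002
```

```bash
python3 plan.py .4295,-.2837,.040,0.6
```

```text
t 6.98 tcp [ 0.4281 -0.2815  0.0938] az 0.7 q [-0.63 -0.18  1.93  0.    1.39 -0.64] F [-0.4 -0.5 -1.3] w 1.002
.4295,-.2837,.040,0.6 -> xyz [-0.23  0.15  5.38] w [-0.2 -0.2  0.1] rows 2
```

carry_out(commands=[{"x": 0,"y": 0,"z": 2.5,"wx": 0,"wy": 0,"wz": 0,"gripper": 1},{"x": 0,"y": 0,"z": 4.5,"wx": 0,"wy": 0,"wz": 0,"gripper": 1},{"x": 0,"y": 0,"z": 5.5,"wx": 0,"wy": 0,"wz": 0,"gripper": 1},{"x": 0,"y": 0,"z": 5.5,"wx": 0,"wy": 0,"wz": 0,"gripper": 1},{"x": 0,"y": 0,"z": 5.5,"wx": 0,"wy": 0,"wz": 0,"gripper": 1},{"x": 0,"y": 0,"z": 5.5,"wx": 0,"wy": 0,"wz": 0,"gripper": -1},{"x": 0,"y": 0,"z": 5.5,"wx": 0,"wy": 0,"wz": 0,"gripper": -1},{"x": 0,"y": 0,"z": 5.5,"wx": 0,"wy": 0,"wz": 0,"gripper": -1},{"x": 0,"y": 0,"z": 5.5,"wx": 0,"wy": 0,"wz": 0,"gripper": -1},{"x": 0,"y": 0,"z": 5.5,"wx": 0,"wy": 0,"wz": 0,"gripper": -1},{"x": 0,"y": 0,"z": 5.5,"wx": 0,"wy": 0,"wz": 0,"gripper": -1},{"x": 0,"y": 0,"z": 5.5,"wx": 0,"wy": 0,"wz": 0,"gripper": -1}])

```text
clock: 7.98
tcp_pos: [0.4287, -0.2834, 0.0426]
orientation: [2.209, 2.233, 0.0]
wrist_force: [1.0, -0.1, 2.3]
width: 0.646
```

```bash
python3 plan.py .5,-.2837,.19,0.6 .605,.137,.19,3.9
```

```text
t 7.98 tcp [ 0.4287 -0.2834  0.0426] az 0.62 q [-0.63 -0.13  1.98  0.    1.29 -0.64] F [ 1.  -0.1  2.3] w 0.646
.5,-.2837,.19,0.6 -> xyz [ -0.11   7.13 -14.74] w [0. 0. 0.] rows 4
.605,.137,.19,3.9 -> xyz [ 41.85  18.09 -14.75] w [ 0.   0.  -3.3] rows 12
```

carry_out(commands=[{"x": 0,"y": 0,"z": -2,"wx": 0,"wy": 0,"wz": 0,"gripper": -1},{"x": 0,"y": 0,"z": -5.5,"wx": 0,"wy": 0,"wz": 0,"gripper": -1},{"x": 1,"y": 0,"z": -9,"wx": 0,"wy": 0,"wz": 0,"gripper": -1},{"x": 3.5,"y": 1,"z": -12,"wx": 0,"wy": 0,"wz": 0,"gripper": -1},{"x": 7,"y": 2.5,"z": -14,"wx": 0,"wy": 0,"wz": -0.5,"gripper": -1},{"x": 10.5,"y": 4,"z": -14,"wx": 0,"wy": 0,"wz": -1,"gripper": -1},{"x": 14,"y": 5.5,"z": -14,"wx": 0,"wy": 0,"wz": -1,"gripper": -1},{"x": 17.5,"y": 7,"z": -14,"wx": 0,"wy": 0,"wz": -1.5,"gripper": -1},{"x": 21,"y": 8.5,"z": -14,"wx": 0,"wy": 0,"wz": -2,"gripper": -1},{"x": 24.5,"y": 10,"z": -14,"wx": 0,"wy": 0,"wz": -2,"gripper": -1},{"x": 28,"y": 12,"z": -14,"wx": 0,"wy": 0,"wz": -2.5,"gripper": -1},{"x": 31,"y": 13.5,"z": -14,"wx": 0,"wy": 0,"wz": -3,"gripper": -1}])

```text
clock: 8.98
tcp_pos: [0.5607, 0.0306, 0.1818]
orientation: [-2.149, -2.291, 0.0]
wrist_force: [0.4, -0.5, -4.0]
width: 0.647
```

```bash
python3 plan.py .605,.137,.19,3.9 .605,.137,.130,3.9
```

```text
t 8.98 tcp [0.5607 0.0306 0.1818] az 3.68 q [ 0.01 -0.12  1.74  0.    1.53 -0.06] F [ 0.4 -0.5 -4. ] w 0.647
.605,.137,.19,3.9 -> xyz [10.34  5.11 -0.82] w [-0.  -0.  -0.2] rows 3
.605,.137,.130,3.9 -> xyz [10.33  5.11  5.18] w [-0.  -0.  -0.2] rows 4
```

carry_out(commands=[{"x": 3,"y": 1.5,"z": 0,"wx": 0,"wy": 0,"wz": 0,"gripper": -1},{"x": 6,"y": 3,"z": 0,"wx": 0,"wy": 0,"wz": 0,"gripper": -1},{"x": 8.5,"y": 4.2,"z": 1,"wx": 0,"wy": 0,"wz": -0.2,"gripper": -1},{"x": 10.3,"y": 5.1,"z": 2.5,"wx": 0,"wy": 0,"wz": -0.2,"gripper": -1},{"x": 10.3,"y": 5.1,"z": 4,"wx": 0,"wy": 0,"wz": -0.2,"gripper": -1},{"x": 10.3,"y": 5.1,"z": 5,"wx": 0,"wy": 0,"wz": -0.2,"gripper": -1},{"x": 10.3,"y": 5.1,"z": 5,"wx": 0,"wy": 0,"wz": -0.2,"gripper": -1},{"x": 10.3,"y": 5.1,"z": 5,"wx": 0,"wy": 0,"wz": -0.2,"gripper": -1}])

```text
clock: 9.65
tcp_pos: [0.6041, 0.1333, 0.1319]
orientation: [-2.147, -2.293, 0.002]
wrist_force: [0.1, -0.1, -3.2]
width: 0.645
```

```bash
python3 plan.py .605,.137,.118,3.9 .605,.137,.114,3.9
```

```text
t 9.65 tcp [0.6041 0.1333 0.1319] az 3.78 q [ 0.18  0.03  1.67 -0.    1.44  0.11] F [ 0.1 -0.1 -3.2] w 0.645
.605,.137,.118,3.9 -> xyz [0.36 0.11 1.39] w [-0.1  0.  -0.1] rows 1
.605,.137,.114,3.9 -> xyz [0.36 0.11 1.79] w [-0.1  0.  -0.1] rows 1
```

carry_out(commands=[{"x": 0,"y": 0.1,"z": 0.6,"wx": 0,"wy": 0,"wz": 0,"gripper": -1},{"x": 0,"y": 0.1,"z": 1.1,"wx": 0,"wy": 0,"wz": 0,"gripper": -1},{"x": 0,"y": 0.1,"z": 1.4,"wx": 0,"wy": 0,"wz": 0,"gripper": -1},{"x": 0,"y": 0.1,"z": 1.4,"wx": 0,"wy": 0,"wz": 0,"gripper": -1},{"x": 0,"y": 0.1,"z": 1.4,"wx": 0,"wy": 0,"wz": 0,"gripper": -1}])

```text
clock: 10.07
tcp_pos: [0.6055, 0.134, 0.1183]
orientation: [-2.146, -2.294, 0.0]
wrist_force: [0.6, -0.3, -2.9]
width: 0.647
```

```bash
python3 plan.py; python3 - <<'E'
from h import *
t=capture('top');s=capture('side')
cv2.imwrite('pics/t5.png',t);cv2.imwrite('pics/s5.png',s)
cv2.imwrite('pics/c5.png',np.hstack([cv2.resize(s[220:340,240:330],(450,600),interpolation=2), cv2.resize(t[160:240,180:250],(350,400),interpolation=2)[:, :].copy() if 0 else np.vstack([cv2.resize(t[160:240,180:250],(350,400),interpolation=2),np.zeros((200,350,3),np.uint8)])]))
E
```

```text
t 10.07 tcp [0.6055 0.134  0.1183] az 3.81 q [ 0.18  0.04  1.68 -0.    1.42  0.11] F [ 0.6 -0.3 -2.9] w 0.647
```

View pics/c5.png

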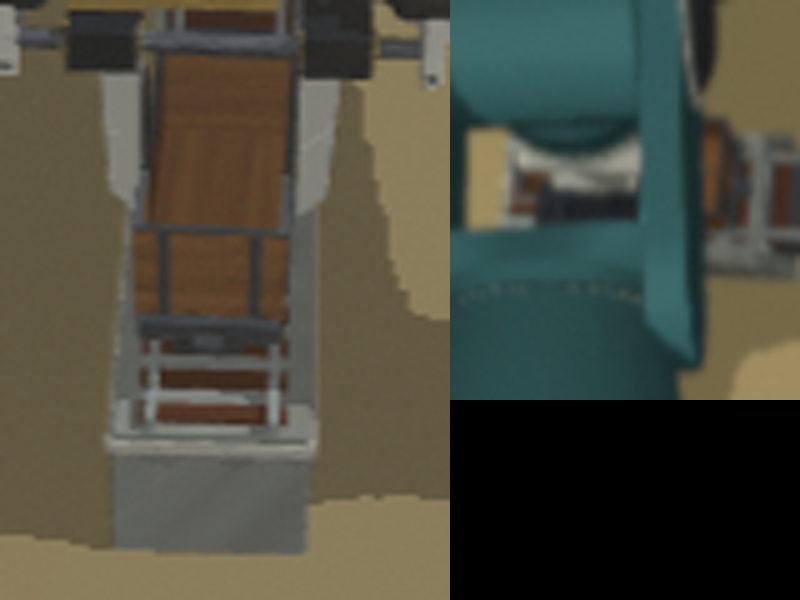

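The wagon hangs just above the rails. Its coupling centre is at pixel 208 against a rail centre of about 213, so it is roughly 1.5 mm too far from the robot. I correct that and set it down.

carry_out(commands=[{"x": 0,"y": -0.15,"z": 0,"wx": 0,"wy": 0,"wz": 0,"gripper": -1},{"x": 0,"y": -0.15,"z": 0.2,"wx": 0,"wy": 0,"wz": 0,"gripper": -1},{"x": 0,"y": -0.15,"z": 0.35,"wx": 0,"wy": 0,"wz": 0,"gripper": -1},{"x": 0,"y": -0.15,"z": 0.45,"wx": 0,"wy": 0,"wz": 0,"gripper": -1},{"x": 0,"y": -0.15,"z": 0.45,"wx": 0,"wy": 0,"wz": 0,"gripper": -1}])

```text
clock: 10.58
tcp_pos: [0.6042, 0.1341, 0.1146]
orientation: [2.146, 2.294, 0.001]
wrist_force: [-3.5, -0.2, 4.1]
width: 0.647
```

carry_out(commands=[{"x": 0,"y": 0,"z": 0,"wx": 0,"wy": 0,"wz": 0,"gripper": 1},{"x": 0,"y": 0,"z": 0,"wx": 0,"wy": 0,"wz": 0,"gripper": 1},{"x": 0,"y": 0,"z": 0,"wx": 0,"wy": 0,"wz": 0,"gripper": 1},{"x": 0,"y": 0,"z": 0,"wx": 0,"wy": 0,"wz": 0,"gripper": 1},{"x": 0,"y": 0,"z": -2,"wx": 0,"wy": 0,"wz": 0,"gripper": 1},{"x": 0,"y": 0,"z": -5,"wx": 0,"wy": 0,"wz": 0,"gripper": 1},{"x": 0,"y": 0,"z": -8,"wx": 0,"wy": 0,"wz": 0,"gripper": 1},{"x": 0,"y": 0,"z": -9,"wx": 0,"wy": 0,"wz": 0,"gripper": 1},{"x": 0,"y": 0,"z": -9,"wx": 0,"wy": 0,"wz": 0,"gripper": 1}])

```text
clock: 11.33
tcp_pos: [0.6051, 0.1343, 0.207]
orientation: [2.144, 2.292, 0.006]
wrist_force: [0.4, -1.3, 0.2]
width: 1.003
```

```bash
python3 plan.py .42,.261,.12,96.5
```

```text
t 11.33 tcp [0.6051 0.1343 0.207 ] az 3.83 q [ 0.18 -0.    1.58  0.    1.56  0.11] F [ 0.4 -1.3  0.2] w 1.003
.42,.261,.12,96.5 -> xyz [ 13.87 -17.66   8.63] w [  0.2   0.2 -92.7] rows 13
```

carry_out(commands=[{"x": 13.9,"y": -17.7,"z": 5,"wx": 0,"wy": 0,"wz": -92.7,"gripper": 1},{"x": 13.9,"y": -17.7,"z": 5,"wx": 0,"wy": 0,"wz": -92.7,"gripper": 1},{"x": 13.9,"y": -17.7,"z": 5,"wx": 0,"wy": 0,"wz": -92.7,"gripper": 1},{"x": 13.9,"y": -17.7,"z": 5,"wx": 0,"wy": 0,"wz": -92.7,"gripper": 1},{"x": 13.9,"y": -17.7,"z": 5,"wx": 0,"wy": 0,"wz": -92.7,"gripper": 1},{"x": 13.9,"y": -17.7,"z": 5,"wx": 0,"wy": 0,"wz": -92.7,"gripper": 1},{"x": 13.9,"y": -17.7,"z": 5,"wx": 0,"wy": 0,"wz": -92.7,"gripper": 1},{"x": 13.9,"y": -17.7,"z": 5,"wx": 0,"wy": 0,"wz": -92.7,"gripper": 1},{"x": 13.9,"y": -17.7,"z": 5,"wx": 0,"wy": 0,"wz": -92.7,"gripper": 1},{"x": 13.9,"y": -17.7,"z": 5,"wx": 0,"wy": 0,"wz": -92.7,"gripper": 1},{"x": 13.9,"y": -17.7,"z": 5,"wx": 0,"wy": 0,"wz": -92.7,"gripper": 1},{"x": 13.9,"y": -17.7,"z": 5,"wx": 0,"wy": 0,"wz": -92.7,"gripper": 1}])

```text
clock: 12.33
tcp_pos: [0.4177, 0.2607, 0.152]
orientation: [0.003, -3.14, 0.001]
wrist_force: [-0.5, 0.5, 0.6]
width: 0.998
```

```bash
python3 plan.py .42,.261,.06,96.5
```

```text
t 12.33 tcp [0.4177 0.2607 0.152 ] az 90.13 q [ 0.51 -0.26  1.91 -0.    1.5  -1.07] F [-0.5  0.5  0.6] w 0.998
.42,.261,.06,96.5 -> xyz [-0.24  0.03  9.2 ] w [-0.  -0.1 -6.4] rows 3
```

carry_out(commands=[{"x": -0.2,"y": 0,"z": 3,"wx": 0,"wy": 0,"wz": -6.4,"gripper": 1},{"x": -0.2,"y": 0,"z": 6,"wx": 0,"wy": 0,"wz": -6.4,"gripper": 1},{"x": -0.2,"y": 0,"z": 9,"wx": 0,"wy": 0,"wz": -6.4,"gripper": 1},{"x": -0.2,"y": 0,"z": 9,"wx": 0,"wy": 0,"wz": -6.4,"gripper": 1},{"x": -0.2,"y": 0,"z": 9,"wx": 0,"wy": 0,"wz": -6.4,"gripper": 1}])

```text
clock: 12.75
tcp_pos: [0.4192, 0.2604, 0.0622]
orientation: [0.169, -3.134, 0.003]
wrist_force: [-0.9, -0.6, 1.4]
width: 1.004
```

```bash
python3 plan.py .42,.261,.006,96.5
```

```text
t 12.75 tcp [0.4192 0.2604 0.0622] az 96.16 q [ 0.5  -0.2   2.   -0.    1.34 -1.17] F [-0.9 -0.6  1.4] w 1.004
.42,.261,.006,96.5 -> xyz [-0.11  0.06  5.62] w [-0.1 -0.2 -0.3] rows 2
```

carry_out(commands=[{"x": 0,"y": 0,"z": 2.5,"wx": 0,"wy": 0,"wz": 0,"gripper": 1},{"x": 0,"y": 0,"z": 4.5,"wx": 0,"wy": 0,"wz": 0,"gripper": 1},{"x": 0,"y": 0,"z": 5.5,"wx": 0,"wy": 0,"wz": 0,"gripper": 1},{"x": 0,"y": 0,"z": 5.5,"wx": 0,"wy": 0,"wz": 0,"gripper": 1},{"x": 0,"y": 0,"z": 5.5,"wx": 0,"wy": 0,"wz": 0,"gripper": -1},{"x": 0,"y": 0,"z": 5.5,"wx": 0,"wy": 0,"wz": 0,"gripper": -1},{"x": 0,"y": 0,"z": 5.5,"wx": 0,"wy": 0,"wz": 0,"gripper": -1},{"x": 0,"y": 0,"z": 5.5,"wx": 0,"wy": 0,"wz": 0,"gripper": -1},{"x": 0,"y": 0,"z": 5.5,"wx": 0,"wy": 0,"wz": 0,"gripper": -1},{"x": 0,"y": 0,"z": 5.5,"wx": 0,"wy": 0,"wz": 0,"gripper": -1},{"x": 0,"y": 0,"z": 5.5,"wx": 0,"wy": 0,"wz": 0,"gripper": -1},{"x": 0,"y": 0,"z": 5.5,"wx": 0,"wy": 0,"wz": 0,"gripper": -1}])

```text
clock: 13.75
tcp_pos: [0.4203, 0.2611, 0.009]
orientation: [-0.169, 3.137, 0.0]
wrist_force: [-1.1, 0.3, 1.7]
width: 0.503
```

```bash
python3 plan.py .42,.261,.2,96.5 .605,.1,.26,3.9 .605,.1,.26,184
```

```text
t 13.75 tcp [0.4203 0.2611 0.009 ] az 96.17 q [ 0.5  -0.14  2.05  0.    1.23 -1.17] F [-1.1  0.3  1.7] w 0.503
.42,.261,.2,96.5 -> xyz [  0.03   0.   -19.1 ] w [ 0.   0.  -0.3] rows 5
.605,.1,.26,3.9 -> xyz [-16.64 -17.99 -25.1 ] w [ 0.  -0.  92.3] rows 13
.605,.1,.26,184 -> xyz [-16.64 -17.99 -25.1 ] w [  0.    0.  -87.8] rows 13
```

```bash
python3 plan.py .6101,.0591,.21,3.9
```

```text
t 13.75 tcp [0.4203 0.2611 0.009 ] az 96.17 q [ 0.5  -0.14  2.05  0.    1.23 -1.17] F [-1.1  0.3  1.7] w 0.503
.6101,.0591,.21,3.9 -> xyz [-16.71 -22.11 -20.1 ] w [ 0.  -0.  92.3] rows 13
```

carry_out(commands=[{"x": 0,"y": 0,"z": -0.4,"wx": 0,"wy": 0,"wz": 0,"gripper": -1},{"x": 0,"y": 0,"z": -1.2,"wx": 0,"wy": 0,"wz": 0,"gripper": -1},{"x": 0,"y": 0,"z": -2.5,"wx": 0,"wy": 0,"wz": 0,"gripper": -1},{"x": 0,"y": 0,"z": -4.3,"wx": 0,"wy": 0,"wz": 0,"gripper": -1},{"x": 0,"y": 0,"z": -6.3,"wx": 0,"wy": 0,"wz": 0,"gripper": -1},{"x": 0,"y": 0,"z": -8.5,"wx": 0,"wy": 0,"wz": 0,"gripper": -1},{"x": 0,"y": 0,"z": -11,"wx": 0,"wy": 0,"wz": 0,"gripper": -1},{"x": 0,"y": 0,"z": -13.5,"wx": 0,"wy": 0,"wz": 0,"gripper": -1},{"x": 0,"y": 0,"z": -16,"wx": 0,"wy": 0,"wz": 0,"gripper": -1},{"x": 0,"y": 0,"z": -18,"wx": 0,"wy": 0,"wz": 0,"gripper": -1},{"x": 0,"y": 0,"z": -19.2,"wx": 0,"wy": 0,"wz": 0,"gripper": -1},{"x": 0,"y": 0,"z": -19.8,"wx": 0,"wy": 0,"wz": 0,"gripper": -1}])

```text
clock: 14.75
tcp_pos: [0.4205, 0.2611, 0.2094]
orientation: [-0.169, 3.135, 0.002]
wrist_force: [0.8, 0.2, -2.8]
width: 0.504
```

```bash
python3 plan.py .6101,.0591,.21,3.9; python3 -c "
from h import *
s=capture('side'); cv2.imwrite('pics/s6.png',s)
# count stones colour in tray region later
"
```

```text
t 14.75 tcp [0.4205 0.2611 0.2094] az 96.17 q [ 0.5  -0.28  1.83 -0.    1.59 -1.17] F [ 0.8  0.2 -2.8] w 0.504
.6101,.0591,.21,3.9 -> xyz [-16.68 -22.12  -0.04] w [ 0.2  0.1 92.3] rows 13
```

carry_out(commands=[{"x": -0.2,"y": -0.2,"z": 0,"wx": 0,"wy": 0,"wz": 1,"gripper": -1},{"x": -0.5,"y": -0.7,"z": 0,"wx": 0,"wy": 0,"wz": 3,"gripper": -1},{"x": -1,"y": -1.4,"z": 0,"wx": 0,"wy": 0,"wz": 6,"gripper": -1},{"x": -1.7,"y": -2.3,"z": 0,"wx": 0,"wy": 0,"wz": 10,"gripper": -1},{"x": -2.6,"y": -3.4,"z": 0,"wx": 0,"wy": 0,"wz": 15,"gripper": -1},{"x": -3.5,"y": -4.6,"z": 0,"wx": 0,"wy": 0,"wz": 20,"gripper": -1},{"x": -4.5,"y": -6,"z": 0,"wx": 0,"wy": 0,"wz": 25,"gripper": -1},{"x": -5.5,"y": -7.4,"z": 0,"wx": 0,"wy": 0,"wz": 30,"gripper": -1},{"x": -6.5,"y": -8.8,"z": 0,"wx": 0,"wy": 0,"wz": 35,"gripper": -1},{"x": -7.5,"y": -10.1,"z": 0,"wx": 0,"wy": 0,"wz": 40,"gripper": -1},{"x": -8.5,"y": -11.4,"z": 0,"wx": 0,"wy": 0,"wz": 45,"gripper": -1},{"x": -9.5,"y": -12.7,"z": 0,"wx": 0,"wy": 0,"wz": 50,"gripper": -1}])

```text
clock: 15.8
tcp_pos: [0.5286, 0.1436, 0.2052]
orientation: [-1.182, -2.909, 0.002]
wrist_force: [-0.2, -0.5, -2.1]
width: 0.5
```

```bash
python3 plan.py .6101,.0591,.21,3.9
```

```text
t 15.8 tcp [0.5286 0.1436 0.2052] az 45.78 q [ 0.22 -0.16  1.73 -0.    1.57 -0.58] F [-0.2 -0.5 -2.1] w 0.5
.6101,.0591,.21,3.9 -> xyz [-11.74  -0.37  -0.49] w [-0.1 -0.  41.9] rows 6
```

carry_out(commands=[{"x": -1.3,"y": 0,"z": 0,"wx": 0,"wy": 0,"wz": 5,"gripper": -1},{"x": -2.6,"y": 0,"z": 0,"wx": 0,"wy": 0,"wz": 10,"gripper": -1},{"x": -3.9,"y": -0.1,"z": 0,"wx": 0,"wy": 0,"wz": 15,"gripper": -1},{"x": -5.2,"y": -0.1,"z": 0,"wx": 0,"wy": 0,"wz": 20,"gripper": -1},{"x": -6.5,"y": -0.2,"z": 0,"wx": 0,"wy": 0,"wz": 25,"gripper": -1},{"x": -7.8,"y": -0.2,"z": 0,"wx": 0,"wy": 0,"wz": 29,"gripper": -1},{"x": -9,"y": -0.3,"z": 0,"wx": 0,"wy": 0,"wz": 33,"gripper": -1},{"x": -10,"y": -0.3,"z": 0,"wx": 0,"wy": 0,"wz": 36.5,"gripper": -1},{"x": -10.9,"y": -0.4,"z": 0,"wx": 0,"wy": 0,"wz": 39.3,"gripper": -1},{"x": -11.5,"y": -0.4,"z": 0,"wx": 0,"wy": 0,"wz": 41.3,"gripper": -1},{"x": -11.7,"y": -0.4,"z": 0,"wx": 0,"wy": 0,"wz": 41.9,"gripper": -1},{"x": -11.7,"y": -0.4,"z": 0,"wx": 0,"wy": 0,"wz": 41.9,"gripper": -1}])

```text
clock: 16.8
tcp_pos: [0.6098, 0.0603, 0.2054]
orientation: [-2.138, -2.3, 0.002]
wrist_force: [1.0, 1.1, -2.3]
width: 0.506
```

```bash
cat > pour.py <<'E'
from plan import *
# TCP poses with lip held at P while tilting
import sys
C=np.array([.605,.134]); e=np.array([-.068,.9977]); back=float(sys.argv[1]); zl=float(sys.argv[2])
o=get_obs(); p0=o['tcp_pos']; r0=R.from_rotvec(o['orientation'])
print(o['clock'],p0.round(4),'q',o['joint_pos'].round(2),r0.as_matrix()[:,0].round(3))
for th in map(float,sys.argv[3:]):
    t=np.radians(th); c,s=np.cos(t),np.sin(t); P=C-back*e
    xy=P-(.055*c-.006*s)*e; z=zl+.055*s+.006*c
    d=r0.inv().apply(np.r_[xy,z]-p0)*100; w=np.degrees((r0.inv()*Rt(3.9,th,93.9)).as_rotvec())
    print(th,d.round(2),w.round(1))
E
python3 pour.py .02 .158 0 10 20 30 40 45 50 55 60 65; python3 - <<'E'
from h import *
t=capture('top');s=capture('side')
cv2.imwrite('pics/t7.png',t);cv2.imwrite('pics/s7.png',s)
cv2.imwrite('pics/c7.png',np.hstack([cv2.resize(s[170:330,230:350],(450,600),interpolation=2), np.vstack([cv2.resize(t[150:250,180:267],(350,400),interpolation=2),cv2.resize(cv2.imread('pics/s6.png')[250:390,250:450],(350,200))])]))
E
```

```text
16.8 [0.6098 0.0603 0.2054] q [ 0.06 -0.01  1.6  -0.    1.56 -0.02] [-0.073  0.997 -0.   ]
0.0 [-0.12  0.03  4.14] [-0.1  0.   0.3]
10.0 [0.07 0.02 3.19] [ -0.1 -10.    0.3]
20.0 [0.42 0.02 2.3 ] [ -0.1 -20.    0.3]
30.0 [0.92 0.02 1.47] [ -0.  -30.    0.3]
40.0 [1.56 0.03 0.75] [ -0.  -40.    0.3]
45.0 [1.92 0.03 0.43] [ -0.  -45.    0.3]
50.0 [2.31 0.03 0.14] [  0.  -50.    0.3]
55.0 [ 2.72  0.03 -0.11] [  0.  -55.    0.3]
60.0 [ 3.15  0.03 -0.32] [  0.  -60.    0.3]
65.0 [ 3.6   0.03 -0.5 ] [  0.1 -65.    0.3]
```

View pics/c7.png

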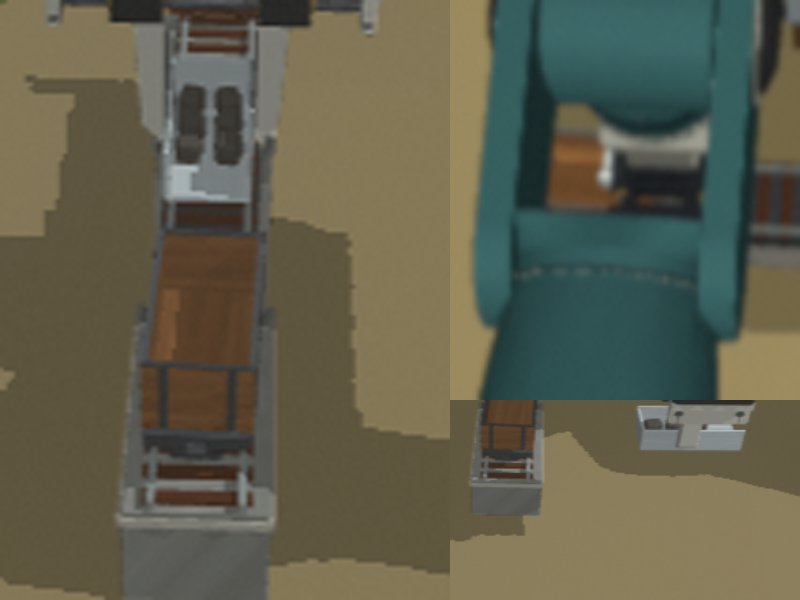

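The tray is level over the wagon with all six stones in it, open end towards the wagon's outer end, and the wagon sits on the rails. I start tilting with the lip held over the tub.

carry_out(commands=[{"x": 0,"y": 0,"z": 0.3,"wx": 0,"wy": -3,"wz": 0.3,"gripper": -1},{"x": 0.2,"y": 0,"z": 0.7,"wx": 0,"wy": -8,"wz": 0.3,"gripper": -1},{"x": 0.3,"y": 0,"z": 1.1,"wx": 0,"wy": -13,"wz": 0.3,"gripper": -1},{"x": 0.5,"y": 0,"z": 1.4,"wx": 0,"wy": -18,"wz": 0.3,"gripper": -1},{"x": 0.7,"y": 0,"z": 1.5,"wx": 0,"wy": -23,"wz": 0.3,"gripper": -1},{"x": 0.8,"y": 0,"z": 1.5,"wx": 0,"wy": -27,"wz": 0.3,"gripper": -1},{"x": 0.9,"y": 0,"z": 1.5,"wx": 0,"wy": -30,"wz": 0.3,"gripper": -1},{"x": 0.9,"y": 0,"z": 1.5,"wx": 0,"wy": -30,"wz": 0.3,"gripper": -1}])

```text
clock: 17.57
tcp_pos: [0.6086, 0.0715, 0.1904]
orientation: [1.848, 1.987, -0.499]
wrist_force: [-0.0, -0.2, -2.1]
width: 0.503
```

```bash
python3 pour.py .02 .158 35 40 45 50 55 60 65
```

```text
17.5667 [0.6086 0.0715 0.1904] q [ 0.32  0.06  1.61 -0.51  1.6   0.26] [-0.063  0.862 -0.502]
35.0 [-0.12  0.07 -0.4 ] [ 0.1 -4.8  0.2]
40.0 [-0.01  0.07 -0.87] [ 0.1 -9.8  0.2]
45.0 [ 0.15  0.07 -1.32] [  0.1 -14.8   0.2]
50.0 [ 0.34  0.07 -1.77] [  0.1 -19.8   0.2]
55.0 [ 0.57  0.07 -2.19] [  0.1 -24.8   0.2]
60.0 [ 0.84  0.07 -2.59] [  0.1 -29.8   0.2]
65.0 [ 1.14  0.08 -2.97] [  0.1 -34.8   0.2]
```

carry_out(commands=[{"x": 0,"y": 0,"z": -0.2,"wx": 0,"wy": -3,"wz": 0.2,"gripper": -1},{"x": 0,"y": 0,"z": -0.5,"wx": 0,"wy": -6,"wz": 0.2,"gripper": -1},{"x": 0,"y": 0,"z": -0.8,"wx": 0,"wy": -9,"wz": 0.2,"gripper": -1},{"x": 0.1,"y": 0,"z": -1.1,"wx": 0,"wy": -12,"wz": 0.2,"gripper": -1},{"x": 0.15,"y": 0,"z": -1.3,"wx": 0,"wy": -15,"wz": 0.2,"gripper": -1},{"x": 0.25,"y": 0,"z": -1.6,"wx": 0,"wy": -18,"wz": 0.2,"gripper": -1},{"x": 0.35,"y": 0,"z": -1.8,"wx": 0,"wy": -20,"wz": 0.2,"gripper": -1},{"x": 0.45,"y": 0,"z": -2,"wx": 0,"wy": -22.5,"wz": 0.2,"gripper": -1},{"x": 0.6,"y": 0,"z": -2.2,"wx": 0,"wy": -25,"wz": 0.2,"gripper": -1},{"x": 0.7,"y": 0,"z": -2.4,"wx": 0,"wy": -27.5,"wz": 0.2,"gripper": -1},{"x": 0.85,"y": 0,"z": -2.6,"wx": 0,"wy": -30,"wz": 0.2,"gripper": -1},{"x": 0.85,"y": 0,"z": -2.6,"wx": 0,"wy": -30,"wz": 0.2,"gripper": -1}])

```text
clock: 18.57
tcp_pos: [0.6074, 0.0905, 0.2088]
orientation: [1.521, 1.626, -0.877]
wrist_force: [-0.7, -0.5, -2.3]
width: 0.505
```

```bash
python3 pour.py .02 .158 60 62; python3 -c "
from h import *
cv2.imwrite('pics/s8.png',capture('side'));cv2.imwrite('pics/t8.png',capture('top'))
print(get_obs()['wrist_force'])"
```

```text
18.5667 [0.6074 0.0905 0.2088] q [ 0.5   0.23  1.58 -0.94  1.81  0.43] [-0.033  0.498 -0.866]
60.0 [ 0.08  0.05 -0.1 ] [-0.   0.  -0.1]
62.0 [ 0.11  0.05 -0.29] [-0.  -2.  -0.1]
[ 0.27104248 -1.34944371 -1.40402982]
```

carry_out(commands=[{"x": 0.1,"y": 0,"z": -0.2,"wx": 0,"wy": -2,"wz": 0,"gripper": -1},{"x": 0.1,"y": 0,"z": -0.2,"wx": 0,"wy": -2,"wz": 0,"gripper": -1},{"x": 0.1,"y": 0,"z": -0.2,"wx": 0,"wy": -2,"wz": 0,"gripper": -1},{"x": 0.1,"y": 0,"z": -0.2,"wx": 0,"wy": -2,"wz": 0,"gripper": -1},{"x": 0.1,"y": 0,"z": -0.2,"wx": 0,"wy": -2,"wz": 0,"gripper": -1},{"x": 0.1,"y": 0,"z": -0.2,"wx": 0,"wy": -2,"wz": 0,"gripper": -1}])

```text
clock: 19.17
tcp_pos: [0.6077, 0.0923, 0.2105]
orientation: [1.5, 1.599, -0.895]
wrist_force: [-0.6, 0.0, -1.3]
width: 0.503
```

```bash
python3 -c "
from h import *
s=capture('side');t=capture('top');cv2.imwrite('pics/s9.png',s);cv2.imwrite('pics/t9.png',t)
print(get_obs()['wrist_force'])
# stone test: dark grey low-saturation blobs near the tub floor & tray
a=cv2.imread('pics/s7.png')
for n,i in(('7',a),('8',cv2.imread('pics/s8.png')),('9',s)):
    h=cv2.cvtColor(i,cv2.COLOR_BGR2HSV); c=i[195:290,262:305].astype(int)
    sp=c.max(2)-c.min(2); v=c.mean(2)
    m=((sp<22)&(v>35)&(v<85)); print(n,m.sum()); print('\n'.join(''.join('#' if b else '.' for b in r) for r in m[::3]) if n!='8' else '')
"
```

```text
[ 0.59828604 -0.36728971 -0.78115213]
7 1158
............#...#######..#######...#.......
...............########..########..#.......
...............########..########..........
...............########..########..........
........#......#######...########......##..
.........##....#######...########...#####..
.........#......####......######...####....
.........##........................####....
...................................###.....
...................................###.....
...........#######################.###.....
..........###.#..................#.###.....
.........#.###########################.....
.........###.........................###...
.........##..........................###...
........###.........................####...
........##..........................####...
........##..........................####...
.......###..........................###....
....#####..........................######..
....#####..........................#######.
.....###...........................###.#...
.....###...........................####....
.....###...........................###.....
[... 1074 characters left out ...]
........................................
#######....................................
####.####..................................
########...................................
###########................................
###########.#..............................
###########.##.............................
#############.........................#####
################.#............######.......
.#################...########..............
..####################.....................
######################.....................
.######################....................
...######################...........#.#####
....#####################.######...##......
.....###############################.......
```

```bash
python3 plan.py .61,.08,.26,3.9,60,93.9 .60,.09,.28,3.9 
```

```text
t 19.27 tcp [0.6077 0.0924 0.2104] az 3.83 q [ 0.51  0.24  1.58 -0.97  1.82  0.44] F [ 0.6 -0.4 -0.8] w 0.504
.61,.08,.26,3.9,60,93.9 -> xyz [-4.97  0.17 -1.23] w [ 0.1  2.  -0.2] rows 2
.60,.09,.28,3.9 -> xyz [-6.24 -0.76 -3.11] w [ 0.2 62.  -0.2] rows 9
```

carry_out(commands=[{"x": -2.5,"y": 0,"z": -0.8,"wx": 0,"wy": 0,"wz": 0,"gripper": -1},{"x": -5,"y": 0,"z": -1.5,"wx": 0,"wy": 4,"wz": 0,"gripper": -1},{"x": -6,"y": -0.4,"z": -2.5,"wx": 0,"wy": 11,"wz": 0,"gripper": -1},{"x": -6.2,"y": -0.7,"z": -3.1,"wx": 0,"wy": 18,"wz": 0,"gripper": -1},{"x": -6.2,"y": -0.7,"z": -3.1,"wx": 0,"wy": 25,"wz": 0,"gripper": -1},{"x": -6.2,"y": -0.7,"z": -3.1,"wx": 0,"wy": 32,"wz": 0,"gripper": -1},{"x": -6.2,"y": -0.7,"z": -3.1,"wx": 0,"wy": 39,"wz": 0,"gripper": -1},{"x": -6.2,"y": -0.7,"z": -3.1,"wx": 0,"wy": 46,"wz": 0,"gripper": -1},{"x": -6.2,"y": -0.7,"z": -3.1,"wx": 0,"wy": 53,"wz": 0,"gripper": -1},{"x": -6.2,"y": -0.7,"z": -3.1,"wx": 0,"wy": 59,"wz": 0,"gripper": -1},{"x": -6.2,"y": -0.7,"z": -3.1,"wx": 0,"wy": 62,"wz": 0,"gripper": -1},{"x": -6.2,"y": -0.7,"z": -3.1,"wx": 0,"wy": 62,"wz": 0,"gripper": -1}])

```text
clock: 20.27
tcp_pos: [0.6007, 0.0885, 0.28]
orientation: [2.148, 2.291, 0.008]
wrist_force: [0.5, -0.0, -1.0]
width: 0.502
```

```bash
python3 -c "
from h import *
cv2.imwrite('pics/s10.png',capture('side'));cv2.imwrite('pics/t10.png',capture('top'))"; python3 plan.py .4203,.2611,.08,96.2
```

```text
t 20.37 tcp [0.6005 0.0896 0.2795] az 3.78 q [ 0.11 -0.04  1.51 -0.    1.67  0.04] F [ 0.5 -0.3 -1. ] w 0.501
.4203,.2611,.08,96.2 -> xyz [ 18.34 -16.92  19.84] w [  0.1   0.3 -92.4] rows 13
```

carry_out(commands=[{"x": 18.3,"y": -16.9,"z": 10,"wx": 0,"wy": 0.2,"wz": -92.4,"gripper": -1},{"x": 18.3,"y": -16.9,"z": 10,"wx": 0,"wy": 0.2,"wz": -92.4,"gripper": -1},{"x": 18.3,"y": -16.9,"z": 10,"wx": 0,"wy": 0.2,"wz": -92.4,"gripper": -1},{"x": 18.3,"y": -16.9,"z": 10,"wx": 0,"wy": 0.2,"wz": -92.4,"gripper": -1},{"x": 18.3,"y": -16.9,"z": 10,"wx": 0,"wy": 0.2,"wz": -92.4,"gripper": -1},{"x": 18.3,"y": -16.9,"z": 10,"wx": 0,"wy": 0.2,"wz": -92.4,"gripper": -1},{"x": 18.3,"y": -16.9,"z": 10,"wx": 0,"wy": 0.2,"wz": -92.4,"gripper": -1},{"x": 18.3,"y": -16.9,"z": 10,"wx": 0,"wy": 0.2,"wz": -92.4,"gripper": -1},{"x": 18.3,"y": -16.9,"z": 10,"wx": 0,"wy": 0.2,"wz": -92.4,"gripper": -1},{"x": 18.3,"y": -16.9,"z": 10,"wx": 0,"wy": 0.2,"wz": -92.4,"gripper": -1},{"x": 18.3,"y": -16.9,"z": 10,"wx": 0,"wy": 0.2,"wz": -92.4,"gripper": -1},{"x": 18.3,"y": -16.9,"z": 10,"wx": 0,"wy": 0.2,"wz": -92.4,"gripper": -1}])

```text
clock: 21.37
tcp_pos: [0.4196, 0.2622, 0.1786]
orientation: [-0.007, 3.139, -0.0]
wrist_force: [-0.1, -0.5, -1.9]
width: 0.505
```

```bash
python3 plan.py .4203,.2611,.03,96.2; python3 -c "
from h import *
s=capture('side');t=capture('top');cv2.imwrite('pics/s11.png',s);cv2.imwrite('pics/t11.png',t)
cv2.imwrite('pics/c11.png',np.hstack([cv2.resize(s[170:330,250:410],(600,600),interpolation=2),np.vstack([cv2.resize(t[175:245,185:255],(200,200),interpolation=2),cv2.resize(t[175:245,245:315],(200,200)),cv2.resize(cv2.imread('pics/s10.png')[150:250,240:340],(200,200))])]))"
```

```text
t 21.37 tcp [0.4196 0.2622 0.1786] az 90.26 q [ 0.51 -0.27  1.87 -0.    1.54 -1.07] F [-0.1 -0.5 -1.9] w 0.505
.4203,.2611,.03,96.2 -> xyz [-0.04 -0.11 14.86] w [-0.   0.1 -5.9] rows 4
```

View pics/c11.png

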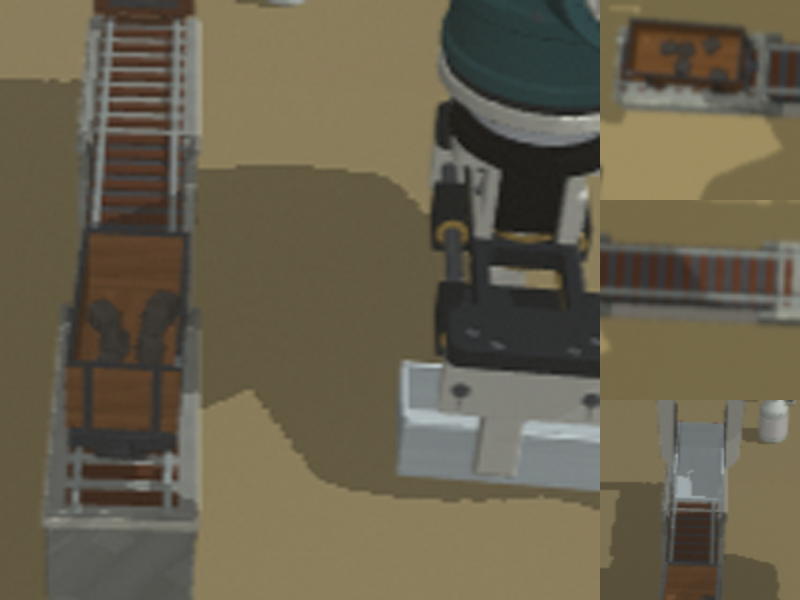

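The stones lie in the tub, the emptied tray showed no stones, and none lie beside the line. Now I set the tray down.

carry_out(commands=[{"x": 0,"y": -0.1,"z": 3,"wx": 0,"wy": 0,"wz": -5.9,"gripper": -1},{"x": 0,"y": -0.1,"z": 7,"wx": 0,"wy": 0,"wz": -5.9,"gripper": -1},{"x": 0,"y": -0.1,"z": 11,"wx": 0,"wy": 0,"wz": -5.9,"gripper": -1},{"x": 0,"y": -0.1,"z": 13.5,"wx": 0,"wy": 0,"wz": -5.9,"gripper": -1},{"x": 0,"y": -0.1,"z": 14.8,"wx": 0,"wy": 0,"wz": -5.9,"gripper": -1},{"x": 0,"y": -0.1,"z": 14.8,"wx": 0,"wy": 0,"wz": -5.9,"gripper": -1},{"x": 0,"y": -0.1,"z": 14.8,"wx": 0,"wy": 0,"wz": -5.9,"gripper": -1}])

```text
clock: 22.05
tcp_pos: [0.4205, 0.2613, 0.0317]
orientation: [-0.154, 3.136, 0.003]
wrist_force: [0.6, -0.9, -0.7]
width: 0.504
```

```bash
python3 plan.py .4203,.2611,.010,96.2
```

```text
t 22.05 tcp [0.4205 0.2613 0.0317] az 95.61 q [ 0.5  -0.17  2.03  0.    1.28 -1.16] F [ 0.6 -0.9 -0.7] w 0.504
.4203,.2611,.010,96.2 -> xyz [ 0.03 -0.02  2.17] w [ 0.1  0.1 -0.6] rows 1
```

carry_out(commands=[{"x": 0,"y": 0,"z": 0.8,"wx": 0,"wy": 0,"wz": 0,"gripper": -1},{"x": 0,"y": 0,"z": 1.5,"wx": 0,"wy": 0,"wz": 0,"gripper": -1},{"x": 0,"y": 0,"z": 1.9,"wx": 0,"wy": 0,"wz": 0,"gripper": -1},{"x": 0,"y": 0,"z": 2.1,"wx": 0,"wy": 0,"wz": 0,"gripper": -1},{"x": 0,"y": 0,"z": 2.2,"wx": 0,"wy": 0,"wz": 0,"gripper": -1},{"x": 0,"y": 0,"z": 2.2,"wx": 0,"wy": 0,"wz": 0,"gripper": -1}])

```text
clock: 22.55
tcp_pos: [0.4205, 0.261, 0.0091]
orientation: [-0.155, 3.136, 0.004]
wrist_force: [-0.4, -0.5, -0.8]
width: 0.504
```

carry_out(commands=[{"x": 0,"y": 0,"z": 0,"wx": 0,"wy": 0,"wz": 0,"gripper": 1},{"x": 0,"y": 0,"z": 0,"wx": 0,"wy": 0,"wz": 0,"gripper": 1},{"x": 0,"y": 0,"z": 0,"wx": 0,"wy": 0,"wz": 0,"gripper": 1},{"x": 0,"y": 0,"z": 0,"wx": 0,"wy": 0,"wz": 0,"gripper": 1},{"x": 0,"y": 0,"z": -2,"wx": 0,"wy": 0,"wz": 0,"gripper": 1},{"x": 0,"y": 0,"z": -5,"wx": 0,"wy": 0,"wz": 0,"gripper": 1},{"x": 0,"y": 0,"z": -9,"wx": 0,"wy": 0,"wz": 0,"gripper": 1},{"x": 0,"y": 0,"z": -13,"wx": 0,"wy": 0,"wz": 0,"gripper": 1},{"x": 0,"y": 0,"z": -17,"wx": 0,"wy": 0,"wz": 0,"gripper": -1},{"x": 0,"y": 0,"z": -19,"wx": 0,"wy": 0,"wz": 0,"gripper": -1},{"x": 0,"y": 0,"z": -19,"wx": 0,"wy": 0,"wz": 0,"gripper": -1},{"x": 0,"y": 0,"z": -19,"wx": 0,"wy": 0,"wz": 0,"gripper": -1}])

```text
clock: 23.55
tcp_pos: [0.4204, 0.2607, 0.1998]
orientation: [-0.156, 3.134, 0.005]
wrist_force: [0.0, -0.5, -0.2]
width: 0.763
```

```bash
python3 plan.py .597,.25,.19,3.9
```

```text
t 23.55 tcp [0.4204 0.2607 0.1998] az 95.69 q [ 0.5  -0.28  1.85  0.    1.57 -1.17] F [ 0.  -0.5 -0.2] w 0.763
.597,.25,.19,3.9 -> xyz [-17.47  -2.82   1.04] w [ 0.3  0.  91.8] rows 13
```

carry_out(commands=[{"x": -17.5,"y": -2.8,"z": 0,"wx": 0,"wy": 0,"wz": 91.8,"gripper": -1},{"x": -17.5,"y": -2.8,"z": 0,"wx": 0,"wy": 0,"wz": 91.8,"gripper": -1},{"x": -17.5,"y": -2.8,"z": 0,"wx": 0,"wy": 0,"wz": 91.8,"gripper": -1},{"x": -17.5,"y": -2.8,"z": 0,"wx": 0,"wy": 0,"wz": 91.8,"gripper": -1},{"x": -17.5,"y": -2.8,"z": 0,"wx": 0,"wy": 0,"wz": 91.8,"gripper": -1},{"x": -17.5,"y": -2.8,"z": 0,"wx": 0,"wy": 0,"wz": 91.8,"gripper": -1},{"x": -17.5,"y": -2.8,"z": 0,"wx": 0,"wy": 0,"wz": 91.8,"gripper": -1},{"x": -17.5,"y": -2.8,"z": 0,"wx": 0,"wy": 0,"wz": 91.8,"gripper": -1},{"x": -17.5,"y": -2.8,"z": 0,"wx": 0,"wy": 0,"wz": 91.8,"gripper": -1},{"x": -17.5,"y": -2.8,"z": 0,"wx": 0,"wy": 0,"wz": 91.8,"gripper": -1},{"x": -17.5,"y": -2.8,"z": 0,"wx": 0,"wy": 0,"wz": 91.8,"gripper": -1},{"x": -17.5,"y": -2.8,"z": 0,"wx": 0,"wy": 0,"wz": 91.8,"gripper": -1}])

```text
clock: 24.55
tcp_pos: [0.5964, 0.2498, 0.1969]
orientation: [-2.031, -2.395, -0.001]
wrist_force: [-0.3, -0.6, 0.0]
width: 0.008
```

```bash
python3 plan.py .597,.25,.118,3.9
```

```text
t 24.55 tcp [0.5964 0.2498 0.1969] az 9.38 q [0.36 0.06 1.53 0.   1.55 0.19] F [-0.3 -0.6  0. ] w 0.008
.597,.25,.118,3.9 -> xyz [-0.    0.06  7.89] w [-0.  -0.1  5.5] rows 2
```

carry_out(commands=[{"x": 0,"y": 0,"z": 3,"wx": 0,"wy": 0,"wz": 5.5,"gripper": -1},{"x": 0,"y": 0,"z": 6,"wx": 0,"wy": 0,"wz": 5.5,"gripper": -1},{"x": 0,"y": 0,"z": 7.9,"wx": 0,"wy": 0,"wz": 5.5,"gripper": -1},{"x": 0,"y": 0,"z": 7.9,"wx": 0,"wy": 0,"wz": 5.5,"gripper": -1},{"x": 0,"y": 0,"z": 7.9,"wx": 0,"wy": 0,"wz": 5.5,"gripper": -1}])

```text
clock: 24.97
tcp_pos: [0.5962, 0.2499, 0.1183]
orientation: [-2.136, -2.301, 0.0]
wrist_force: [-0.2, 0.2, -0.1]
width: 0.002
```

```bash
python3 plan.py .5995,.215,.118,3.9 .6101,.06,.118,3.9 .6230,-.129,.118,3.9
```

```text
t 24.97 tcp [0.5962 0.2499 0.1183] az 4.24 q [0.36 0.1  1.62 0.   1.42 0.28] F [-0.2  0.2 -0.1] w 0.002
.5995,.215,.118,3.9 -> xyz [-3.5   0.07  0.03] w [-0.1 -0.1  0.3] rows 1
.6101,.06,.118,3.9 -> xyz [-1.904e+01 -2.000e-02  1.000e-02] w [-0.1 -0.1  0.3] rows 5
.6230,-.129,.118,3.9 -> xyz [-3.798e+01 -1.400e-01 -1.000e-02] w [-0.1 -0.1  0.3] rows 10
```

carry_out(commands=[{"x": -2,"y": 0,"z": 0,"wx": 0,"wy": 0,"wz": 0.3,"gripper": -1},{"x": -3.2,"y": 0,"z": 0,"wx": 0,"wy": 0,"wz": 0.3,"gripper": -1},{"x": -3.8,"y": 0,"z": 0,"wx": 0,"wy": 0,"wz": 0.3,"gripper": -1},{"x": -4.2,"y": 0,"z": 0,"wx": 0,"wy": 0,"wz": 0.3,"gripper": -1},{"x": -4.6,"y": 0,"z": 0,"wx": 0,"wy": 0,"wz": 0.3,"gripper": -1},{"x": -5,"y": 0,"z": 0,"wx": 0,"wy": 0,"wz": 0.3,"gripper": -1},{"x": -5.5,"y": 0,"z": 0,"wx": 0,"wy": 0,"wz": 0.3,"gripper": -1},{"x": -6.1,"y": 0,"z": 0,"wx": 0,"wy": 0,"wz": 0.3,"gripper": -1},{"x": -6.8,"y": 0,"z": 0,"wx": 0,"wy": 0,"wz": 0.3,"gripper": -1},{"x": -7.6,"y": 0,"z": 0,"wx": 0,"wy": 0,"wz": 0.3,"gripper": -1},{"x": -8.4,"y": 0,"z": 0,"wx": 0,"wy": 0,"wz": 0.3,"gripper": -1},{"x": -9.2,"y": 0,"z": 0,"wx": 0,"wy": 0,"wz": 0.3,"gripper": -1}])

```text
clock: 25.97
tcp_pos: [0.6039, 0.1576, 0.1198]
orientation: [-2.143, -2.296, -0.004]
wrist_force: [0.1, 0.7, -0.3]
width: 0.005
```

```bash
python3 plan.py .6230,-.129,.118,3.9; python3 -c "
from h import *
cv2.imwrite('pics/s12.png',capture('side'))
cv2.imwrite('pics/t12.png',capture('top'))"
```

```text
t 25.97 tcp [0.6039 0.1576 0.1198] az 3.94 q [0.21 0.05 1.67 0.   1.42 0.14] F [ 0.1  0.7 -0.3] w 0.005
.6230,-.129,.118,3.9 -> xyz [-28.72  -0.06   0.12] w [ 0.1 -0.1  0. ] rows 7
```

carry_out(commands=[{"x": -0.8,"y": 0,"z": 0,"wx": 0,"wy": 0,"wz": 0,"gripper": -1},{"x": -1.7,"y": 0,"z": 0,"wx": 0,"wy": 0,"wz": 0,"gripper": -1},{"x": -2.6,"y": 0,"z": 0,"wx": 0,"wy": 0,"wz": 0,"gripper": -1},{"x": -3.5,"y": 0,"z": 0,"wx": 0,"wy": 0,"wz": 0,"gripper": -1},{"x": -4.4,"y": 0,"z": 0,"wx": 0,"wy": 0,"wz": 0,"gripper": -1},{"x": -5.3,"y": 0,"z": 0,"wx": 0,"wy": 0,"wz": 0,"gripper": -1},{"x": -6.2,"y": 0,"z": 0,"wx": 0,"wy": 0,"wz": 0,"gripper": -1},{"x": -7.1,"y": 0,"z": 0,"wx": 0,"wy": 0,"wz": 0,"gripper": -1},{"x": -8,"y": 0,"z": 0,"wx": 0,"wy": 0,"wz": 0,"gripper": -1},{"x": -8.9,"y": 0,"z": 0,"wx": 0,"wy": 0,"wz": 0,"gripper": -1},{"x": -9.8,"y": 0,"z": 0,"wx": 0,"wy": 0,"wz": 0,"gripper": -1},{"x": -10.7,"y": 0,"z": 0,"wx": 0,"wy": 0,"wz": 0,"gripper": -1}])

```text
clock: 27.07
tcp_pos: [0.6113, 0.0508, 0.1197]
orientation: [-2.144, -2.296, -0.004]
wrist_force: [-0.8, 2.1, 0.8]
width: 0.009
```

```bash
python3 plan.py .6230,-.129,.118,3.9
```

```text
t 27.07 tcp [0.6113 0.0508 0.1197] az 3.94 q [ 0.04  0.03  1.7   0.    1.42 -0.03] F [-0.8  2.1  0.8] w 0.009
.6230,-.129,.118,3.9 -> xyz [-18.02  -0.06   0.13] w [ 0.1 -0.1  0. ] rows 5
```

carry_out(commands=[{"x": -0.8,"y": 0,"z": 0,"wx": 0,"wy": 0,"wz": 0,"gripper": -1},{"x": -1.7,"y": 0,"z": 0,"wx": 0,"wy": 0,"wz": 0,"gripper": -1},{"x": -2.6,"y": 0,"z": 0,"wx": 0,"wy": 0,"wz": 0,"gripper": -1},{"x": -3.5,"y": 0,"z": 0,"wx": 0,"wy": 0,"wz": 0,"gripper": -1},{"x": -4.4,"y": 0,"z": 0,"wx": 0,"wy": 0,"wz": 0,"gripper": -1},{"x": -5.3,"y": 0,"z": 0,"wx": 0,"wy": 0,"wz": 0,"gripper": -1},{"x": -6.2,"y": 0,"z": 0,"wx": 0,"wy": 0,"wz": 0,"gripper": -1},{"x": -7.1,"y": 0,"z": 0,"wx": 0,"wy": 0,"wz": 0,"gripper": -1},{"x": -8,"y": 0,"z": 0,"wx": 0,"wy": 0,"wz": 0,"gripper": -1},{"x": -8.9,"y": 0,"z": 0,"wx": 0,"wy": 0,"wz": 0,"gripper": -1},{"x": -9.8,"y": 0,"z": 0,"wx": 0,"wy": 0,"wz": 0,"gripper": -1},{"x": -10.6,"y": 0,"z": 0,"wx": 0,"wy": 0,"wz": 0,"gripper": -1}])

```text
clock: 28.07
tcp_pos: [0.6186, -0.0551, 0.1194]
orientation: [-2.144, -2.296, -0.004]
wrist_force: [-0.8, 2.1, 0.4]
width: 0.008
```

carry_out(commands=[{"x": -0.7,"y": 0,"z": 0,"wx": 0,"wy": 0,"wz": 0,"gripper": -1},{"x": -1.3,"y": 0,"z": 0,"wx": 0,"wy": 0,"wz": 0,"gripper": -1},{"x": -1.9,"y": 0,"z": 0,"wx": 0,"wy": 0,"wz": 0,"gripper": -1},{"x": -2.5,"y": 0,"z": 0,"wx": 0,"wy": 0,"wz": 0,"gripper": -1},{"x": -3.1,"y": 0,"z": 0,"wx": 0,"wy": 0,"wz": 0,"gripper": -1},{"x": -3.7,"y": 0,"z": 0,"wx": 0,"wy": 0,"wz": 0,"gripper": -1},{"x": -4.2,"y": 0,"z": 0,"wx": 0,"wy": 0,"wz": 0,"gripper": -1},{"x": -4.6,"y": 0,"z": 0,"wx": 0,"wy": 0,"wz": 0,"gripper": -1},{"x": -4.9,"y": 0,"z": 0,"wx": 0,"wy": 0,"wz": 0,"gripper": -1},{"x": -5.2,"y": 0,"z": 0,"wx": 0,"wy": 0,"wz": 0,"gripper": -1},{"x": -5.4,"y": 0,"z": 0,"wx": 0,"wy": 0,"wz": 0,"gripper": -1},{"x": -5.5,"y": 0,"z": 0,"wx": 0,"wy": 0,"wz": 0,"gripper": -1}])

```text
clock: 29.07
tcp_pos: [0.6223, -0.1092, 0.1193]
orientation: [-2.144, -2.296, -0.004]
wrist_force: [-0.2, 1.1, 0.4]
width: 0.007
```

```bash
python3 plan.py .6230,-.129,.118,3.9
```

```text
t 29.07 tcp [ 0.6223 -0.1092  0.1193] az 3.94 q [-0.22  0.07  1.66  0.    1.42 -0.28] F [-0.2  1.1  0.4] w 0.007
.6230,-.129,.118,3.9 -> xyz [-1.98 -0.07  0.12] w [ 0.1 -0.1  0. ] rows 1
```

carry_out(commands=[{"x": -0.2,"y": 0,"z": 0,"wx": 0,"wy": 0,"wz": 0,"gripper": -1},{"x": -0.4,"y": 0,"z": 0,"wx": 0,"wy": 0,"wz": 0,"gripper": -1},{"x": -0.6,"y": 0,"z": 0,"wx": 0,"wy": 0,"wz": 0,"gripper": -1},{"x": -0.8,"y": 0,"z": 0,"wx": 0,"wy": 0,"wz": 0,"gripper": -1},{"x": -1,"y": 0,"z": 0,"wx": 0,"wy": 0,"wz": 0,"gripper": -1},{"x": -1.2,"y": 0,"z": 0,"wx": 0,"wy": 0,"wz": 0,"gripper": -1},{"x": -1.3,"y": 0,"z": 0,"wx": 0,"wy": 0,"wz": 0,"gripper": -1},{"x": -1.4,"y": 0,"z": 0,"wx": 0,"wy": 0,"wz": 0,"gripper": -1},{"x": -1.5,"y": 0,"z": 0,"wx": 0,"wy": 0,"wz": 0,"gripper": -1},{"x": -1.6,"y": 0,"z": 0,"wx": 0,"wy": 0,"wz": 0,"gripper": -1}])

```text
clock: 29.9
tcp_pos: [0.6234, -0.1249, 0.1193]
orientation: [-2.143, -2.296, -0.004]
wrist_force: [-0.0, 1.4, 0.7]
width: 0.003
```

carry_out(commands=[{"x": -0.1,"y": 0,"z": 0,"wx": 0,"wy": 0,"wz": 0,"gripper": -1},{"x": -0.2,"y": 0,"z": 0,"wx": 0,"wy": 0,"wz": 0,"gripper": -1},{"x": -0.3,"y": 0,"z": 0,"wx": 0,"wy": 0,"wz": 0,"gripper": -1}])

```text
clock: 30.15
tcp_pos: [0.6236, -0.1279, 0.1193]
orientation: [-2.143, -2.296, -0.004]
wrist_force: [-1.0, 1.8, 1.0]
width: 0.003
```

```bash
cat > gap.py <<'E'
from h import *
import sys
k=sys.argv[1]
I={n:capture(n) for n in('top','side')}
for n in I: cv2.imwrite(f'pics/{n[0]}{k}.png',I[n])
sys.path.insert(0,'.')
from refine import refine
import numpy as np
for ns in(('top',),('side',)):
    q=refine('wagon',(.628,-.196,-1.503),{n:I[n] for n in ns},z=.072)
    print(ns,'s along line',((q[0]-.617)*.0677-(q[1]+.041)*.9977).round(4),'lateral',((q[0]-.617)*.9977+(q[1]+.041)*.0677).round(4))
print(get_obs()['wrist_force'])
E
python3 gap.py 13
```

```text
wagon [ 0.6053 -0.1919 -1.412 ] -80.9 score -0.686
('top',) s along line 0.1497 lateral -0.0218
wagon [ 0.6311 -0.1946 -1.4571] -83.48 score -0.787
('side',) s along line 0.1542 lateral 0.0037
[-0.59752511  0.11980178  0.21487551]
```

carry_out(commands=[{"x": -0.1,"y": 0,"z": 0,"wx": 0,"wy": 0,"wz": 0,"gripper": -1},{"x": -0.2,"y": 0,"z": 0,"wx": 0,"wy": 0,"wz": 0,"gripper": -1},{"x": -0.3,"y": 0,"z": 0,"wx": 0,"wy": 0,"wz": 0,"gripper": -1}])

```text
clock: 30.5
tcp_pos: [0.6238, -0.1309, 0.1193]
orientation: [-2.143, -2.296, -0.004]
wrist_force: [-0.7, 1.6, 0.3]
width: 0.004
```

carry_out(commands=[{"x": -0.1,"y": 0,"z": 0,"wx": 0,"wy": 0,"wz": 0,"gripper": -1},{"x": -0.2,"y": 0,"z": 0,"wx": 0,"wy": 0,"wz": 0,"gripper": -1}])

```text
clock: 30.67
tcp_pos: [0.6239, -0.133, 0.1193]
orientation: [-2.143, -2.296, -0.004]
wrist_force: [-0.0, 1.1, 1.1]
width: 0.002
```

carry_out(commands=[{"x": -0.1,"y": 0,"z": 0,"wx": 0,"wy": 0,"wz": 0,"gripper": -1},{"x": -0.2,"y": 0,"z": 0,"wx": 0,"wy": 0,"wz": 0,"gripper": -1}])

```text
clock: 30.83
tcp_pos: [0.6241, -0.135, 0.1192]
orientation: [-2.144, -2.296, -0.004]
wrist_force: [-0.9, 0.7, 0.6]
width: 0.005
```

carry_out(commands=[{"x": -0.1,"y": 0,"z": 0,"wx": 0,"wy": 0,"wz": 0,"gripper": -1},{"x": -0.2,"y": 0,"z": 0,"wx": 0,"wy": 0,"wz": 0,"gripper": -1}])

```text
clock: 31.0
tcp_pos: [0.6242, -0.1365, 0.1193]
orientation: [-2.143, -2.296, -0.005]
wrist_force: [-2.5, 11.2, 3.3]
width: 0.006
```

The force rose from about 1 N to 11 N, so the coupling is on the buffer stop. I back off and rise clear.

carry_out(commands=[{"x": 0.2,"y": 0,"z": 0,"wx": 0,"wy": 0,"wz": 0,"gripper": -1},{"x": 0.8,"y": 0,"z": 0,"wx": 0,"wy": 0,"wz": 0,"gripper": -1},{"x": 2,"y": 0,"z": 0,"wx": 0,"wy": 0,"wz": 0,"gripper": -1},{"x": 4,"y": 0,"z": -1,"wx": 0,"wy": 0,"wz": 0,"gripper": -1},{"x": 7,"y": 0,"z": -4,"wx": 0,"wy": 0,"wz": 0,"gripper": -1},{"x": 11,"y": 0,"z": -8,"wx": 0,"wy": 0,"wz": 0,"gripper": -1},{"x": 15,"y": -2,"z": -12,"wx": 0,"wy": 0,"wz": 0,"gripper": -1},{"x": 19,"y": -5,"z": -15,"wx": 0,"wy": 0,"wz": 0,"gripper": -1},{"x": 23,"y": -8,"z": -15,"wx": 0,"wy": 0,"wz": 0,"gripper": -1},{"x": 26,"y": -11,"z": -15,"wx": 0,"wy": 0,"wz": 0,"gripper": -1},{"x": 29,"y": -14,"z": -15,"wx": 0,"wy": 0,"wz": 0,"gripper": -1},{"x": 29,"y": -14,"z": -15,"wx": 0,"wy": 0,"wz": 0,"gripper": -1}])

```text
clock: 32.0
tcp_pos: [0.47, 0.1368, 0.2691]
orientation: [2.144, 2.296, 0.005]
wrist_force: [0.4, 0.8, -0.6]
width: 0.004
```

```bash
python3 plan.py; python3 gap.py 14; python3 - <<'E'
from h import *
# unchanged-region checks vs start image: van/tree/glue/tray/span, plus stones in tub
a=cv2.imread('pics/t0.png') if 0 else cv2.imread('pics/top0.png'); b=cv2.imread('pics/t14.png')
s0=cv2.imread('pics/side0.png'); s1=cv2.imread('pics/s14.png')
for n,(r,c) in dict(van=((188,252),(193,232)),tree=((238,300),(190,222)),glue=((142,172),(317,337))).items():
    d=cv2.absdiff(s0,s1)[r[0]:r[1],c[0]:c[1]].mean(2); print(n,'side diff',d.mean().round(1),np.percentile(d,95).round(1))
hsv=cv2.cvtColor(s1,cv2.COLOR_BGR2HSV)
P=[(x,y) for x in(-45,45) for y in(-20,20)]
q=(.6275,-.204,-1.503)
uv=proj('side',np.array([(x/1000,y/1000,0) for x,y in P])@R.from_euler('z',q[2]).as_matrix().T+[q[0],q[1],.072+.040]); print(uv.round(0).tolist())
x0,y0=uv.min(0).astype(int)-3; x1,y1=uv.max(0).astype(int)+4
c=s1[y0-6:y1,x0:x1].astype(int); m=(c.max(2)-c.min(2)<20)&(c.mean(2)<90)
print('\n'.join(''.join('#' if v else '.' for v in r) for r in m))
print('top wagon cols')
c=b[195:215,300:365].astype(int); m=(c[...,2]-c[...,0]>35); print('\n'.join(''.join('o' if v else '.' for v in r) for r in m))
E
```

```text
t 32.0 tcp [0.47   0.1368 0.2691] az 3.94 q [ 0.23 -0.3   1.75  0.    1.69  0.16] F [ 0.4  0.8 -0.6] w 0.004
wagon [ 0.6079 -0.1959 -1.4776] -84.66 score -0.634
('top',) s along line 0.154 lateral -0.0195
wagon [ 0.6258 -0.2061 -1.4936] -85.58 score -0.635
('side',) s along line 0.1653 lateral -0.0024
[-0.46630718 -0.41105838  0.5174438 ]
van side diff 9.2 28.0
tree side diff 7.0 24.0
glue side diff 39.8 107.2
[[296.0, 187.0], [280.0, 187.0], [296.0, 170.0], [281.0, 169.0]]
..##....................
..#.....................
..#.....................
..#.....................
..#....................#
..#....................#
.##....................#
.##.....................
.##..............####...
.#..............########
##....##........########
##..#####.......########
##..#######.....########
##..#######.....########
##..######......######.#
##...#####.....#####...#
#....#####.....#####...#
###.#######...######...#
...#####################
....##.............#....
....##............##....
....##............##....
....##............##....
....##............##....
....##............##.
[... 788 characters left out ...]
.......oooooooooooooooo.....ooo...oooooo
...oo......ooooooooooooo.......oooooo.....oooooo.....ooo...oooooo
...oo...............o.o........ooooo......oooooo....ooooo..oooooo
....o....o.................................oooo.....ooooo..oooooo
.........oooooo...ooooooo...........................ooooooooooooo
.........oooooo...ooooooooooooooooooo...............ooooooooooooo
..........oo..........ooooooooooooooooo...oooooo....ooooooooooooo
.......................o.....ooo...oooo...oooooo....ooooooooooooo
...........................................o........ooooo..oooooo
....................................................oooo...oooooo
...........................................................oooooo
```

```bash
python3 - <<'E'
from h import *
for f in('side0','s4','s9','s14'):
    i=cv2.imread(f'pics/{f}.png')[135:180,305:350].astype(int); m=(i.max(2)-i.min(2)<30)&(i.mean(2)>105)
    ys,xs=np.nonzero(m); print(f,m.sum(),xs.mean()+305 if m.sum() else 0,ys.mean()+135 if m.sum() else 0,i.mean().round(1))
for f in('top0','t14'):
    i=cv2.imread(f'pics/{f}.png')[232:262,390:422].astype(int); m=(i.max(2)-i.min(2)<40)&(i.mean(2)>150); ys,xs=np.nonzero(m); print(f,m.sum(),xs.mean()+390,ys.mean()+232)
# template shifts of van, tree, glue (gradient images, start vs now)
for n,f0,f1,(r,c) in(('glue','side0','s14',((142,174),(315,340))),('van','side0','s14',((185,255),(190,234))),('tree','side0','s14',((238,300),(190,222))),('tray','side0','s14',((330,365),(345,405)))):
    g=[cv2.Canny(cv2.imread(f'pics/{f}.png'),60,140).astype(np.float32) for f in(f0,f1)]
    g=[cv2.GaussianBlur(x,(0,0),1) for x in g]
    t=g[0][r[0]:r[1],c[0]:c[1]]; w=g[1][r[0]-8:r[1]+8,c[0]-8:c[1]+8]; _,v,_,p=cv2.minMaxLoc(cv2.matchTemplate(w,t,5)); print(n,round(v,2),np.array(p)-8)
E
```

```text
side0 304 327.3223684210526 158.00328947368422 97.3
s4 449 332.1781737193764 154.8708240534521 103.2
s9 196 326.2448979591837 153.1887755102041 88.0
s14 242 323.44628099173553 161.57438016528926 81.4
top0 112 408.33035714285717 246.14285714285714
t14 129 408.1085271317829 246.26356589147287
glue 0.22 [1 6]
van 0.86 [0 0]
tree 0.92 [0 0]
tray 0.64 [0 0]
```

```bash
python3 -c "
from workcell import *
print(manip.finish_job())"
```

```text
the job is handed in; nothing more can be done
None
```

I carried out every step in the order asked and handed the job in at about 32 s of the 72 s. No verdict is reported.

- **Bridge:** It was set down on both ledges at its seat height of 40 mm (0.0476 m TCP minus the 0.0076 m grip offset). A picture showed the rails running through at both ends.
- **Wagon:** It went onto the rails near the loading spot with all wheels seated; the TCP height came out at 0.1146 m, as expected.
- **Stones:** I tipped them in at about 60°. Afterwards the tray was empty, the stones lay in the tub, and none were seen beside the line. I did not count six separate stones in the tub.
- **Tray:** It is back upright on the baseboard at its starting place.
- **Push:** The wagon was pushed over the bridge with about 1–2 N until the force jumped to 11 N, which I took as the coupling meeting the buffer stop. I then backed the arm off. The side camera put the wagon centre at 165 mm along the line; contact would be at 164 mm.

**Last checks:**
- **Bystanders:** The van and tree matched their starting positions in the side view, and the glue bottle matched in the top view to about 0.2 px.
- **Disagreements:** The top-camera wagon fit disagreed (154 mm along the line, 20 mm sideways) and scored poorly, so I trusted the force and the side view. The side-view check of the glue bottle also failed to match, probably because the arm was in front of it.
- **Not viewed:** The 12-picture limit was used up, so I never looked at the final scene; it was checked by numbers only.

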